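Bring down the supply hutch's flap with the hook pole

ROBOT

A 6-joint arm with a two-finger parallel gripper is mounted at the origin on the work surface. World frame = base frame: x ahead of the robot, y to its left, z up, the work surface at z = 0. Lengths are in m, angles in rad, forces in N, time in s.
With the tool pointing down it reaches from about 0.3 to 0.875 m from the base axis. Payload 6.4 kg.
Tool frame: the origin (TCP) lies between the finger pads; the fingertips stand ctrl.tip_reach ahead of it and the grasp point (between the pads) lies 11 mm behind it (ctrl.tip_reach is the distance from the TCP to the fingertips, in m); z points along the fingers, x is the direction in which the jaws open and shut, and the axes are right-handed (so a half turn about z gives the same grasp; the last joint's range is limited). The gripper opens to 85 mm and grips with 20 to 120 N. Pads are 22 mm wide; open, the fingers measure 114 mm over their backs; the gripper's body (76 mm by 85 mm) begins 54 mm behind the grasp point. The pads swing forward as they close: fully open they stand 13 mm farther back than shut.
Start: joints at [-0.206, 0.181, 1.607, -0, 1.354, -0.206], TCP at [0.575, 0, 0.239] pointing down, gripper open.
Joint ranges: [-2.99, 2.99], [-0.89, 2.07], [0.3, 2.58], [-1.14, 4.28], [0, 2.63], [-3.12, 3.12]. Speed limits (rad/s): [2.57, 2.57, 3.01, 3.14, 3.14, 3.14].

INTERFACE

Orientations are given as a unit quaternion [w, x, y, z].
In Python, from bench import telemetry, viewer, ticket, nets, ctrl gives the robot as it stands.
- The arm moves only by the tool step_arm, never from a script. Its argument "plan" is a list of rows, each a list of 2 entries, a list of its own where there are three numbers: the shift along the tool's x, y, z in m, then the turn, a rotation vector about the tool's x, y, z in degrees. A call has 1 to 5 rows; each row is the pose to reach, as a shift and turn from the pose commanded when the call began, along the tool's axes at that moment; what a row does not reach only later rows make up. A row lasts 1/10 s, in which the tool goes at most 50 mm and 8.59 degrees, less where a joint would pass 70% of its speed; a pose out of reach is approached as far as the arm can. A call with a gripper value outside its range is refused whole. "fingers" is the opening in per cent of the stroke, from 0 (shut) to 100 (fully open), set as the call begins (left out, the last holds). The fingers move at their own pace and stop on an object; the grip force is fixed at half the most. Time passes only in rows, so rows that repeat a pose let the fingers close. It gives the time, the measured TCP pose, the force and the opening at its end, in the units of the state.
- telemetry.get_obs(): the state, without advancing time (a new reading comes with each control period).
- viewer.camera(name): name is "scene" or "side" or "wrist"; returns the picture (400x640x3 uint8, red, green, blue); there is no depth.
- viewer.get_calibration(name): a dict with "K" (3x3 intrinsics, pixels), "origin" and "orientation" of the camera in the world. Camera axes: x right, y up, looking along -z (the intrinsics and any distortion apply to the point x, -y, -z); pixel columns grow to the right and rows downward; lengths in m; the calibration is good to about 2 mm. A picture is of the moment at which its call begins: read the wrist's pose just before it. get_calibration takes no time and is no camera call; for the wrist camera it gives the pose at the moment of the call.
- ticket.hand_in(): hands the job in, once; it reports no verdict.
Trained networks look in the newest picture that a camera, given by its name, has taken for a name from the list of things; names that differ only in an ending like _2 or _b are one class to them, and where a whole thing is asked for, a point or a joint stands for the part that bears it (a point fixed in the world has none). Each returns a list of dicts, best first, with "score" (0 to 1); they miss things now and then, are a little off and sometimes report something else, mostly with a low value. They report only what shows in the picture. A call takes as long as a camera call.
- nets.boxes_of(thing, camera): "extent" ([left, top, right, bottom] in pixels, round what is visible of it).
The state is a dict: "time_s": time; "q": joint angles; "dq": joint speeds; "joint_efforts": joint torques, N m; "eef_pos": TCP position; "eef_rot": TCP orientation; "wrist_force": force on the tool from outside, world axes, zero at the start; "torque": the same for the moment, N m; "opening": opening from 0.0 (shut) to 1.0 (fully open).
Only numpy, scipy, OpenCV 4.12 (cv2) and the standard library are available. Lean on these libraries where they do the work, as an engineer would, in place of code of your own. Each camera call takes 0.05 s, during which the arm holds its last target.

TASK

Take the hook pole from its rest, put its hook through the eye on the supply hutch's shut flap and draw the flap out of its catch. Then let it down slowly on the hook, never letting it drop, until its supports carry it: feel for its weight leaving the hook and do not press on. Unhook, and lay the pole back in both notches of its rest, hook at the same end as before; touch the flap with the pole only, and leave the other things on the table alone.

Things in the scene. Friction and masses are not known exactly. Their poses are not given: they have to be found in the camera images.
- hutch: Plywood table-top hutch, fixed: 340 mm wide, 220 deep, 312 high, a 45 mm tray on top. Origin: centre of underside; z up, -x out of its front, y along its width. On two brackets 90 mm up its front (y = -140, +140 mm, 56 mm long) stand rubber-tipped screw feet that carry the open flap. Their setting is not known: the flap may come to rest anywhere from 62 to 90 degrees from upright.
- flap: The hutch's plywood fall-front flap, 340 wide, 185 high, 12 mm thick, about 0.4 kg. Origin: middle of the hinge at its lower edge, 115 mm above the table. Shut: z up the panel, -x out of its face, y along the hinge. Its top comes out (-x) and down. A spring catch at the top yields to 6 to 8 N at the eye in the first 10 mm; then its own weight (2 to 3 N at the eye) drops it unless held back.
- eye (a point): Centre of the steel screw eye on the flap's face: hole 12 mm, wire 5 mm, 22 mm outside. The ring stands at right angles to face and hinge: its hole runs along y, parallel to the hinge. At (-34, 0, 155) mm in the flap's frame: mid width, 28 mm off the face, 30 mm below the upper edge. Axes as the flap's, turning with it.
- pole: Loose hook pole, 0.1 kg: batten 300 x 20 x 28 mm (28 upright), 6 mm steel hook at one end. Origin: centre of the batten; x along it towards the hook, z up as it lies. The rod leaves the end face at x = 150 mm on the axis, runs to x = 200 and turns square to the side (-y), its round end 30 mm off the axis. Balances about 25 mm from the origin towards the hook.
- hook_tip (a point): Middle of the round end of the pole's hook, at (198, -30, 0) mm in the pole's frame, axes as the pole's.
- rest: Fixed wooden rest in which the pole lies: base 240 x 75 x 12 mm, two notched uprights 18 mm thick, 56 mm wide at x = -90 and +90 mm, 59 mm high. Origin: centre of underside; x along the pole towards its hook. Notches 26 mm wide, floor 35 mm above the table: the pole's axis lies 49 mm up, its origin within 12 mm of the rest's middle.
- cone_plain: Bystander: brown pine cone standing on its base, 42 mm wide, 46 mm high. Origin: centre of its underside.
- cone_frosted: Bystander: white-frosted pine cone standing on its base, 38 mm wide, 41 mm high. Origin: centre of its underside.
- bell: Bystander: small bell ornament, 48 mm wide, 40 mm high. Origin: centre of its underside.
- spool: Bystander: flat spool of ribbon lying on its side disc, 68 mm wide, 28 mm high. Origin: centre of its underside.
- scissors: Bystander: pair of scissors lying flat, about 150 mm long, 8 mm high. Origin: pivot of the blades, on the table.
- tape: Bystander: roll of adhesive tape lying flat, 76 mm wide, 20 mm high. Origin: centre of its underside.
- glue: Bystander: upright glue bottle, 44 mm wide, 115 mm high. Origin: centre of its underside.

How it is judged:
By the outcome, as a careful person would: the job done as asked, in the order asked, and still so for the second after the job is handed in, with the robot touching nothing.
It also fails if it takes over 72 s, if anything falls off the work surface, if the arm or the gripper's body presses on something with over 40 N, if the wrist force passes 120 N, or if a joint passes its speed limit or range.

## Working session

There is one attempt and no reset: what is moved stays moved. The work goes in short steps, Python scripts to look and compute and a tool call to move; the robot and the scene stay as the last step left them, time stands still between calls to the robot, and variables do not carry over. Pictures are saved under pics/ and viewed, and the job is handed in when it is done.

Besides the shell and the picture viewer there is one more tool, called after "Request:" as name(argument=value, ...) on one line, values as JSON. step_arm: Moves the arm, as the interface text tells. Its arguments: {"type":"object","properties":{"plan":{"type":"array"},"fingers":{"type":"number"}},"required":["plan"]}

```bash
ls -la; mkdir -p pics; python3 - <<'E'
from bench import telemetry, viewer, ticket, nets, ctrl
import cv2, numpy as np
np.set_printoptions(precision=4,suppress=True)
print(telemetry.get_obs(), ctrl.tip_reach)
for c in ["scene","side","wrist"]:
    im=viewer.camera(c); cv2.imwrite(f"pics/{c}0.png",im[:,:,::-1]); print(c,viewer.get_calibration(c))
    for t in ["hutch","flap","eye","pole","hook_tip","rest"]:
        print(t,nets.boxes_of(t,c)[:2])
E
```

```text
total 12
drwxr-xr-x  3 agent agent 4096 Dec  7 02:28 .
drwxr-xr-x 23 root  root  4096 Dec  7 02:28 ..
drwxr-xr-x  2 agent agent 4096 Dec  7 02:28 pics
{'time_s': 0.0, 'q': array([-0.2063,  0.1815,  1.608 , -0.    ,  1.3538, -0.2063]), 'dq': array([-0.0019, -0.0007,  0.0012,  0.0011,  0.0002,  0.0004]), 'joint_efforts': array([  0.0003, -44.4869, -35.1341,  -0.0003,   0.0091,   0.    ]), 'eef_pos': array([0.5745, 0.0001, 0.2384]), 'eef_rot': array([-0.0002,  1.    , -0.    , -0.0009]), 'wrist_force': array([0.3696, 0.2488, 0.302 ]), 'torque': array([0.0272, 0.0424, 0.0026]), 'opening': 0.9979028279265858} 0.008
scene {'K': array([[461.141 ,   0.    , 321.6268],
       [  0.    , 461.141 , 191.6688],
       [  0.    ,   0.    ,   1.    ]]), 'origin': array([0.9094, 0.5107, 1.1035]), 'orientation': array([0.316 , 0.0834, 0.2566, 0.9096])}
hutch [{'extent': [339.0, 190.7, 574.5, 399.8], 'score': 0.79}, {'extent': [347.9, 153.7, 374.4, 174.8], 'score': 0.47}]
flap [{'extent': [351.2, 196.4, 465.6, 346.1], 'score': 0.6}]
eye [{'extent': [353.2, 192.5, 464.4, 346.1], 'score': 0.91}]
pole [{
[... 888 characters left out ...]
], 'score': 0.93}]
rest [{'extent': [273.5, 347.8, 328.8, 399.9], 'score': 0.84}, {'extent': [231.3, 272.8, 258.2, 299.7], 'score': 0.33}]
wrist {'K': array([[301.6327,   0.    , 320.0406],
       [  0.    , 301.6327, 201.6087],
       [  0.    ,   0.    ,   1.    ]]), 'origin': array([0.5746, 0.0709, 0.3734]), 'orientation': array([ 0.9898, -0.1422,  0.0004, -0.0001])}
hutch []
flap [{'extent': [367.0, 51.1, 439.5, 129.9], 'score': 0.41}]
eye []
pole [{'extent': [215.6, 312.8, 239.5, 354.6], 'score': 0.71}]
hook_tip [{'extent': [213.9, 313.7, 235.0, 351.0], 'score': 0.58}]
rest [{'extent': [231.2, 315.7, 265.6, 356.7], 'score': 0.89}, {'extent': [213.3, 311.2, 239.5, 353.2], 'score': 0.49}]
```

View pics/scene0.png

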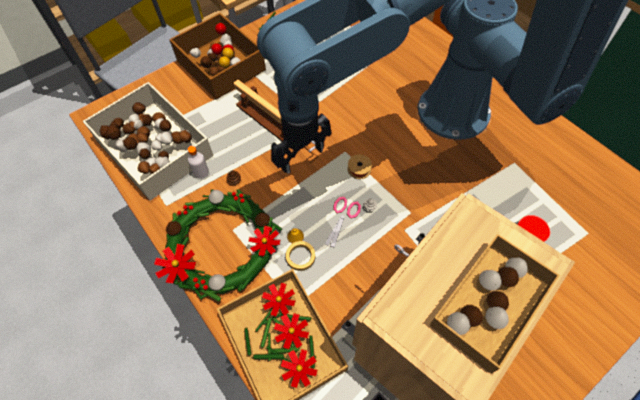

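View pics/side0.png

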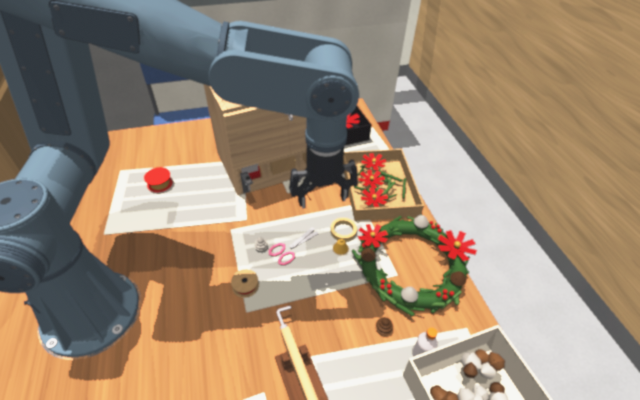

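View pics/wrist0.png

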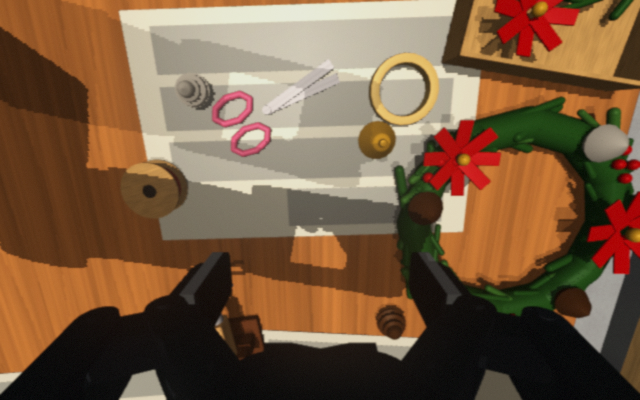

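```bash
cat > h.py <<'E'
import numpy as np, cv2
from scipy.spatial.transform import Rotation as R
from bench import telemetry, viewer, ticket, nets, ctrl
np.set_printoptions(precision=4,suppress=True)
def quat(q): return R.from_quat([q[1],q[2],q[3],q[0]])
def cal(c):
    d=viewer.get_calibration(c); return d['K'],np.array(d['origin']),quat(d['orientation']).as_matrix()
def proj(P,c,C=None):
    K,o,M=C or cal(c); p=(np.atleast_2d(P)-o)@M; p=p*[1,-1,-1]; u=p@K.T; return u[:,:2]/u[:,2:]
def ray(uv,c,C=None):
    K,o,M=C or cal(c); d=np.linalg.inv(K)@[uv[0],uv[1],1]; d=M@(d*[1,-1,-1]); return o,d/np.linalg.norm(d)
def onz(uv,c,z,C=None):
    o,d=ray(uv,c,C); return o+d*(z-o[2])/d[2]
def tri(l):
    A=0;b=0
    for uv,c in l:
        o,d=ray(uv,c) if isinstance(c,str) else ray(uv,None,c); Pm=np.eye(3)-np.outer(d,d); A=A+Pm; b=b+Pm@o
    x=np.linalg.solve(A,b); return x
def snap(c,name,crop=None,s=1):
    im=viewer.camera(c)[:,:,::-1].copy(); 
    cv2.imwrite(f'pics/{name}_raw.png',im)
    if crop: im=im[crop[1]:crop[3],crop[0]:crop[2]]
    im=cv2.resize(im,None,fx=s,fy=s,interpolation=cv2.INTER_CUBIC); cv2.imwrite(f'pics/{name}.png',im)
def obs():
    o=telemetry.get_obs(); print(o['time_s'],o['q'],o['eef_pos'],quat(o['eef_rot']).as_matrix().tolist(),o['wrist_force'],o['opening']); return o
E
python3 - <<'E'
from h import *
print("side hook",onz((285,312),'side',.049),"pole edge",onz((310,398),'side',.06))
print("scene ends",onz((237,83),'scene',.063),onz((282,122),'scene',.063))
print("spool",onz((243,282),'side',.02),onz((360,165),'scene',.02))
print("hutch front corners side",onz((242,193),'side',0.0), onz((213,88),'side',.312))
for n,b in [('hutch top near-L',(468,196)),('topR',(572,262)),('frontbot',(360,320))]: print(n,onz(b,'scene',.312))
E
```

```text
side hook [ 0.4527 -0.1388  0.049 ] pole edge [ 0.4625 -0.3388  0.06  ]
scene ends [ 0.4891 -0.4656  0.063 ] [ 0.4709 -0.2521  0.063 ]
spool [ 0.3687 -0.0163  0.02  ] [ 0.3711 -0.0163  0.02  ]
hutch front corners side [ 0.4075  0.3196 -0.    ] [0.3776 0.4222 0.312 ]
hutch top near-L [0.397  0.3164 0.312 ]
topR [0.3536 0.5302 0.312 ]
frontbot [0.7264 0.3709 0.312 ]
```

```bash
python3 - <<'E'
import cv2
for n,c,s in [('scene',(220,60,420,260),4),('side',(190,70,390,270),4),('side',(220,270,380,400),4)]:
    im=cv2.imread(f'pics/{n}0.png')[c[1]:c[3],c[0]:c[2]]
    cv2.imwrite(f'pics/z_{n}_{c[0]}.png',cv2.resize(im,None,fx=3,fy=3,interpolation=2))
E
```

```text
(no output)
```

View pics/z_side_190.png

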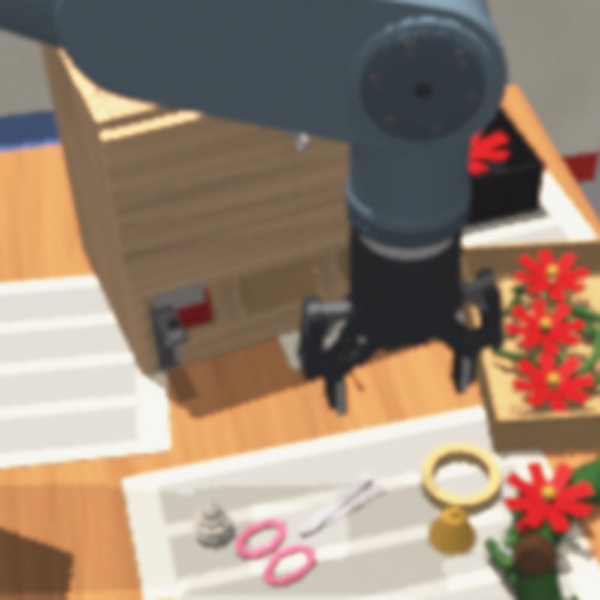

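View pics/z_side_220.png

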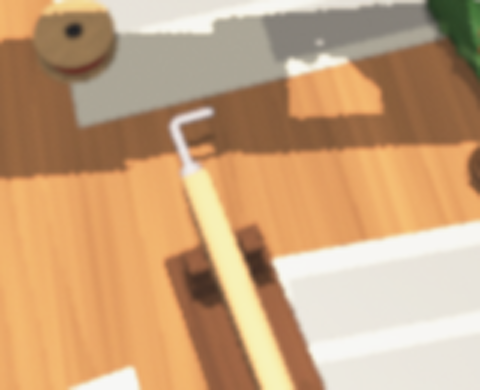

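Request:
step_arm(plan=[[[-0.025,0.045,0],[0,0,0]],[[-0.05,0.09,0],[0,0,0]],[[-0.075,0.135,0],[0,0,0]],[[-0.1,0.18,0],[0,0,0]],[[-0.12,0.21,0],[0,0,0]]])

```text
time_s: 1.55
eef_pos: [0.4538, -0.212, 0.2395]
eef_rot: [0.0, 1.0, -0.0, 0.0]
wrist_force: [0.3, 0.3, 0.3]
opening: 1.0
```

```bash
python3 - <<'E'
from h import *
o=obs()
for c in ["scene","side","wrist"]:
    snap(c,c+'1')
    for t in ["hutch","flap","eye","pole","hook_tip","rest"]:
        print(c,t,nets.boxes_of(t,c)[:2])
obs()
E
```

```text
1.55 [-0.6742  0.0122  1.7897 -0.0003  1.3388 -0.6736] [ 0.4538 -0.212   0.2395] [[0.9999997700444145, -0.0005089072323853604, 0.0004482460786312404], [-0.0005085519940681298, -0.9999995568453197, -0.0007922651282632945], [0.0004486490694426327, 0.000792036989640382, -0.9999995856956239]] [0.3137 0.3329 0.3168] 0.9996617479250125
scene hutch [{'extent': [337.0, 191.8, 571.7, 400.0], 'score': 0.89}]
scene flap [{'extent': [352.5, 196.3, 465.3, 343.2], 'score': 0.97}, {'extent': [236.1, 88.3, 296.2, 143.6], 'score': 0.17}]
scene eye [{'extent': [351.4, 192.4, 463.0, 344.9], 'score': 0.71}]
scene pole [{'extent': [234.6, 84.2, 313.9, 156.3], 'score': 0.83}]
scene hook_tip [{'extent': [235.5, 79.5, 316.2, 150.4], 'score': 0.71}]
scene rest [{'extent': [234.7, 89.5, 297.2, 145.8], 'score': 0.78}, {'extent': [286.8, 226.6, 303.9, 239.4], 'score': 0.64}]
side hutch [{'extent': [204.1, 39.3, 343.5, 168.1], 'score': 0.69}, {'extent': [334.7, 240.8, 348.7, 253.9], 'score': 0.65}]
side flap [{'extent': [225.2, 87.4, 345.6, 154.9], 'score': 0.71}]
side eye [{'extent': [225.6, 88.4, 342.2, 156.1]
[... 168 characters left out ...]
 [280.3, 306.9, 318.0, 400.0], 'score': 0.92}]
side rest [{'extent': [274.7, 346.0, 327.7, 400.0], 'score': 0.64}]
wrist hutch []
wrist flap []
wrist eye []
wrist pole [{'extent': [303.4, 98.6, 347.4, 346.7], 'score': 0.75}]
wrist hook_tip [{'extent': [299.9, 103.2, 343.6, 345.1], 'score': 0.92}]
wrist rest [{'extent': [284.4, 171.5, 367.3, 346.4], 'score': 0.55}]
2.6 [-0.6697  0.0136  1.7888 -0.      1.3391 -0.6697] [ 0.455  -0.21    0.2393] [[0.9999999973697994, -7.252564203537594e-05, 6.575812210994938e-07], [-7.252563682040323e-05, -0.9999999973385966, -7.927096344865183e-06], [6.581561371012926e-07, 7.92704863251851e-06, -0.9999999999683643]] [ 0.6756 -0.0997 -0.1306] 1.0007696742712322
```

View pics/scene1.png

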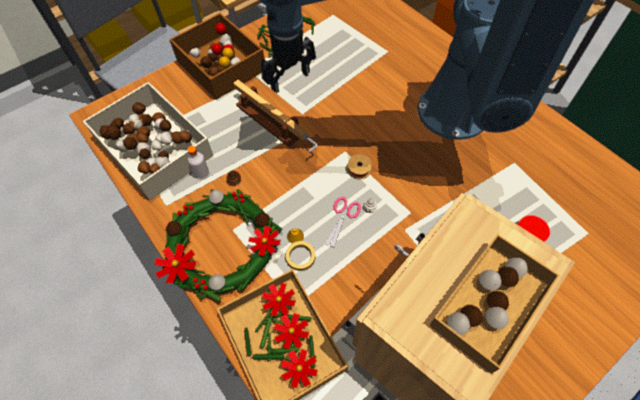

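View pics/side1.png

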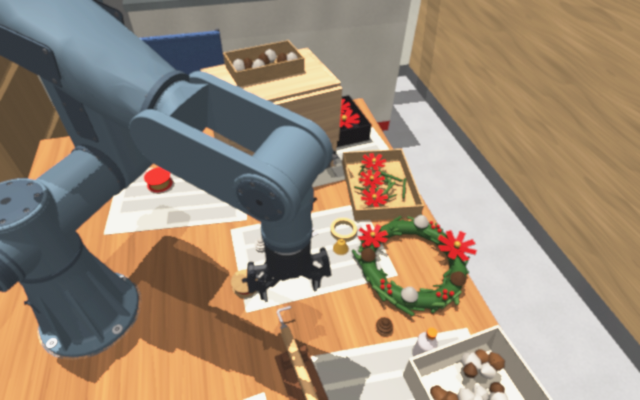

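View pics/wrist1.png

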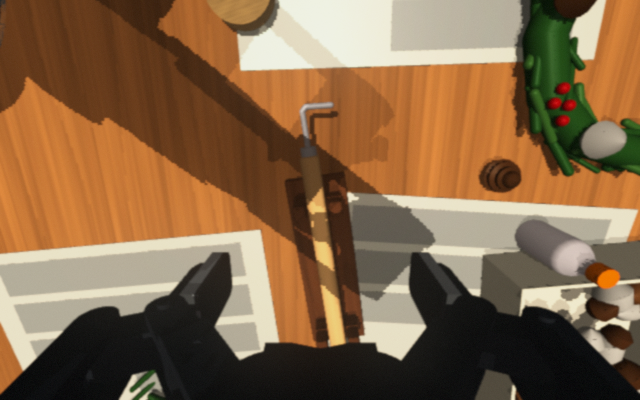

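```bash
python3 - <<'E'
import cv2
for n,c,s in [('wrist',(270,90,390,350),3),('scene',(340,180,500,360),4),('scene',(225,70,335,170),6)]:
    im=cv2.imread(f'pics/{n}1_raw.png')[c[1]:c[3],c[0]:c[2]]
    im=cv2.resize(im,None,fx=s,fy=s,interpolation=2)
    if s==3: im=im[:600]
    cv2.imwrite(f'pics/z1_{n}_{c[0]}.png',im[:600])
E
```

```text
(no output)
```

View pics/z1_wrist_270.png

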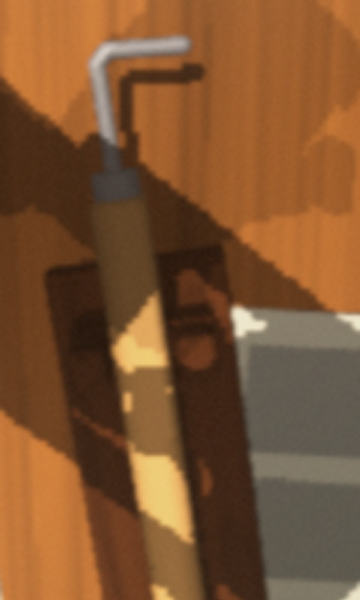

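View pics/z1_scene_340.png

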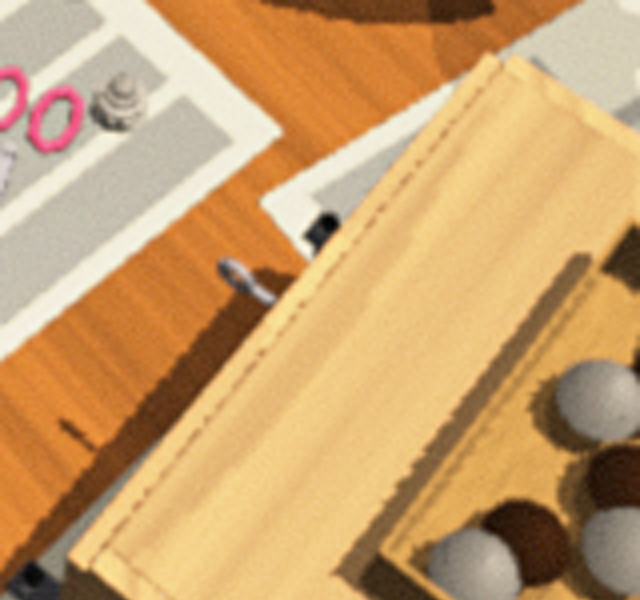

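View pics/z1_scene_225.png

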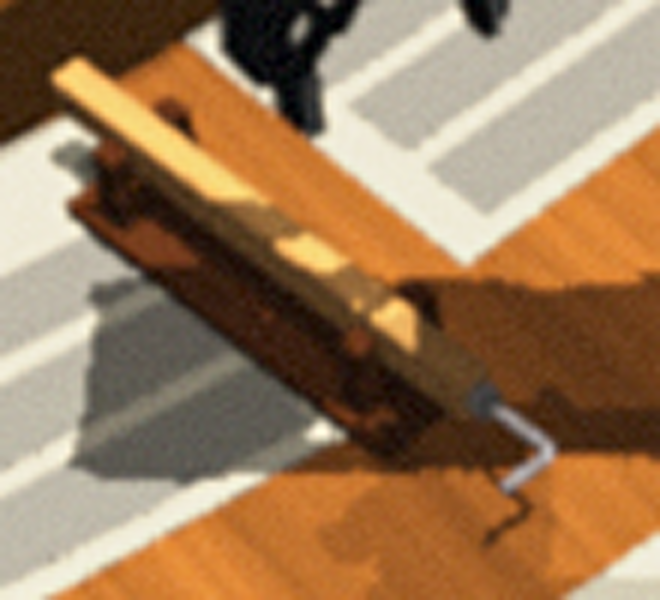

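```bash
python3 - <<'E'
from h import *
C=cal('wrist')
Rm=quat(telemetry.get_obs()['eef_rot']).as_matrix(); p=telemetry.get_obs()['eef_pos']
print('cam in tool',Rm.T@(C[1]-p),Rm.T@C[2])
tip=onz((331.7,105),0,.049,C); cor=onz((303.5,107.8),0,.049,C)
e1=onz((308.3,147.3),0,.063,C); e2=onz((328.7,286.7),0,.063,C)
print('tip',tip,'corner',cor,'end',e1,'back',e2)
a=(e1-e2)[:2];a/=np.linalg.norm(a); print('yaw axis',a,np.degrees(np.arctan2(a[1],a[0])))
b=(tip-cor)[:2]; print('hook dir',np.degrees(np.arctan2(b[1],b[0]))+90,np.linalg.norm(b))
# scene/ tri for tip and corner
def Z(x,y): return (225+x/6,70+y/6)
print('scene tip',onz(Z(510,487),'scene',.049),'corner',onz(Z(548,450),'scene',.049),'end top',onz(Z(478,385),'scene',.063),'tail top mid',onz(Z(65,68),'scene',.063))
print('tri tip',tri([((331.7,105),C),(Z(510,487),'scene')]))
print('tri cor',tri([((303.5,107.8),C),(Z(548,450),'scene')]))
# hutch
def H(x,y): return (340+x/4,180+y/4)
A=onz(H(490,55),'scene',.312); B=onz(H(72,560),'scene',.312); print('front top corners',A,B,np.linalg.norm(A-B))
A2=onz(H(512,60),'scene',.312); B2=onz(H(98,552),'scene',.312); print('seam',A2,B2,np.linalg.norm(A2-B2))
print('eye',onz((398.7,249.5),'scene',.27))
E
```

```text
cam in tool [-0.0004 -0.0709 -0.1341] [[ 1.     -0.      0.0009]
 [ 0.0002 -0.9596 -0.2815]
 [ 0.0008  0.2815 -0.9596]]
tip [ 0.4662 -0.1312  0.049 ] corner [ 0.4373 -0.1339  0.049 ] end [ 0.4423 -0.1726  0.063 ] back [ 0.4644 -0.3339  0.063 ]
yaw axis [-0.1353  0.9908] 97.77707250316857
hook dir 95.3903467327042 0.029062007728587417
scene tip [ 0.465  -0.1263  0.049 ] corner [ 0.4377 -0.1323  0.049 ] end top [ 0.4464 -0.1751  0.063 ] tail top mid [ 0.4881 -0.4738  0.063 ]
tri tip [ 0.4648 -0.1299  0.0449]
tri cor [ 0.437  -0.1337  0.0469]
front top corners [0.4017 0.306  0.312 ] [0.7291 0.3687 0.312 ] 0.33336045671045583
seam [0.3953 0.3148 0.312 ] [0.7181 0.373  0.312 ] 0.32800037794270387
eye [0.567  0.3053 0.27  ]
```

```bash
python3 - <<'E'
from h import *
C=cal('wrist')
W=lambda x,y:(270+x/3,90+y/3)
c1=onz(W(47,268),0,.012,C);c2=onz(W(220,245),0,.012,C); print('base end',c1,c2,np.linalg.norm(c1-c2)); m=(c1+c2)/2
a=np.array([np.cos(np.radians(97.8)),np.sin(np.radians(97.8)),0]); print('rest origin',m-.12*a)
ye=np.array([-a[1],a[0],0])
O=np.array([.464,-.327,.049])
print('pole x of rest origin',(m-.12*a-O)@a,(m-.12*a-O)@ye)
d=c2-c1; print(np.degrees(np.arctan2(d[1],d[0]))+90)
# model overlay
K=cv2.imread('pics/wrist1_raw.png')
pts={'pole':[(x,y,z) for x in(-150,150) for y in(-10,10) for z in(14,)]+[(200,0,0),(198,-30,0)]}
P=np.array([O+a*x/1e3+ye*y/1e3+np.array([0,0,z/1e3]) for x,y,z in pts['pole']])
for q in proj(P,0,C): cv2.circle(K,tuple(int(round(v)) for v in q),1,(0,0,255),-1)
cv2.imwrite('pics/ov1.png',cv2.resize(K[80:360,220:400],None,fx=2,fy=2))
S=cv2.imread('pics/scene1_raw.png')
for q in proj(P,'scene'): cv2.circle(S,tuple(int(round(v)) for v in q),0,(0,0,255),-1)
cv2.imwrite('pics/ov1s.png',cv2.resize(S[70:170,225:335],None,fx=5,fy=5,interpolation=0))
# target tool rel. to current
o=telemetry.get_obs(); Rm=quat(o['eef_rot'])
for gx in (.118,):
  G=O+a*gx
  T=R.from_matrix(np.column_stack([-ye,-a,[0,0,-1]]))*R.from_euler('x',15,degrees=True)
  z=T.as_matrix()[:,2]; tcp=G+.011*z
  print(tcp,'shift',Rm.inv().apply(tcp-o['eef_pos']),'rot',np.degrees((Rm.inv()*T).as_rotvec()),z)
E
```

```text
base end [ 0.4122 -0.2168  0.012 ] [ 0.4825 -0.2073  0.012 ] 0.0709093836980568
rest origin [ 0.4636 -0.331   0.012 ]
pole x of rest origin -0.0038671601213882997 0.0008857043413637043
97.68162828336013
[ 0.4476 -0.2073  0.0384] shift [-0.0074 -0.0028  0.2009] rot [14.9772 -1.0216 -7.7595] [-0.0351  0.2564 -0.9659]
```

View pics/ov1.png

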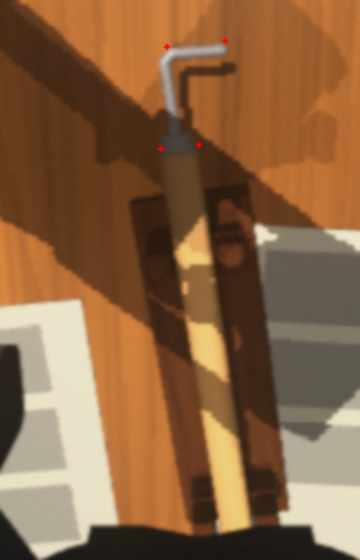

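View pics/ov1s.png

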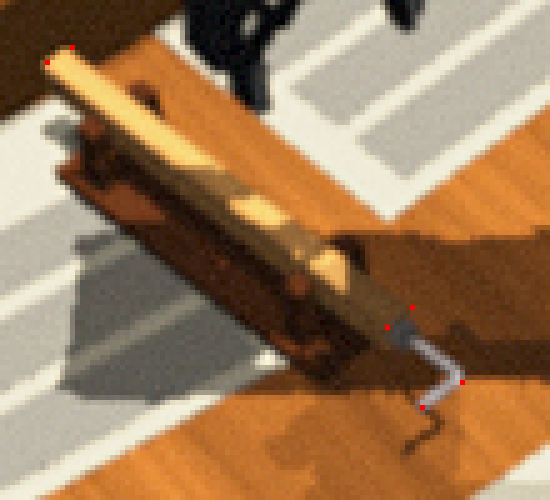

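Request:
step_arm(plan=[[[0,0,0.04],[7.5,-0.5,-3.9]],[[-0.007,-0.003,0.08],[15,-1,-7.8]],[[-0.007,-0.003,0.12],[15,-1,-7.8]],[[-0.007,-0.003,0.15],[15,-1,-7.8]],[[-0.007,-0.003,0.165],[15,-1,-7.8]]])

```text
time_s: 3.1
eef_pos: [0.4465, -0.2061, 0.0715]
eef_rot: [-0.132, 0.989, 0.067, -0.01]
wrist_force: [-0.8, 0.7, 0.3]
opening: 1.001
```

```bash
python3 - <<'E'
from h import *
snap('side','side2',(200,60,400,400),2); snap('wrist','wrist2')
o=obs()
C=cal('wrist'); a=np.array([np.cos(np.radians(97.8)),np.sin(np.radians(97.8)),0]);ye=np.array([-a[1],a[0],0]);O=np.array([.464,-.327,.049])
K=cv2.imread('pics/wrist2_raw.png')
P=np.array([O+a*x/1e3+ye*y/1e3+np.array([0,0,z/1e3]) for x,y,z in [(150,10,14),(150,-10,14),(118,10,14),(118,-10,14),(200,0,0),(198,-30,0)]])
for q in proj(P,0,C): cv2.circle(K,tuple(int(round(v)) for v in q),2,(0,0,255),-1)
cv2.imwrite('pics/wrist2.png',K)
T=R.from_matrix(np.column_stack([-ye,-a,[0,0,-1]]))*R.from_euler('x',15,degrees=True)
G=O+a*.118; tcp=G+.011*T.as_matrix()[:,2]; Rm=quat(o['eef_rot'])
print(Rm.inv().apply(tcp-o['eef_pos']),np.degrees((Rm.inv()*T).as_rotvec()))
E
```

```text
3.2 [-0.7782  0.3375  1.8153  0.1703  1.2071 -0.9929] [ 0.4469 -0.206   0.0726] [[0.9906579896816058, 0.13102959914333212, -0.03778877648637535], [0.13635358256920166, -0.956035199717575, 0.25962356869421666], [-0.0021090283410701086, -0.262350797691401, -0.9649702642828651]] [-1.1891  0.2604  0.4733] 0.9995044382740742
[0.0006 0.0103 0.0327] [-0.2096  0.1263  0.0042]
```

View pics/wrist2.png

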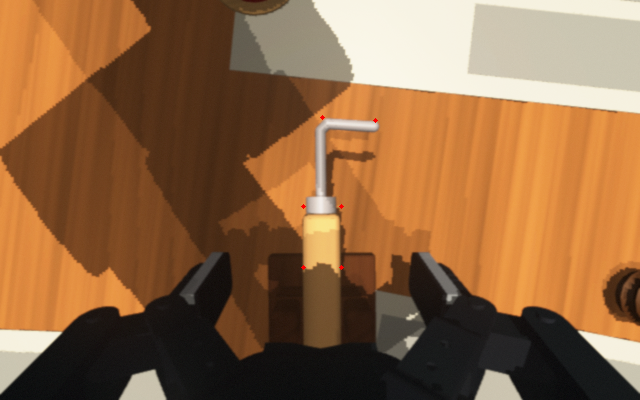

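View pics/side2.png

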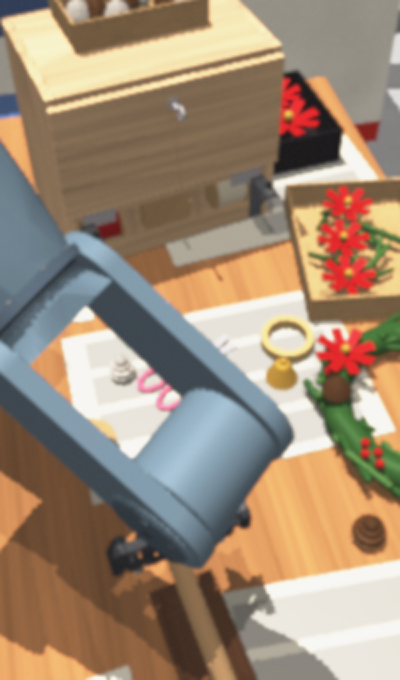

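```bash
python3 - <<'E'
from h import *
obs()
C=cal('wrist')
print('base end mid',onz((322,253),0,.012,C),'batten end top',onz((321,213),0,.063,C),'corner',onz((322,127),0,.049,C),'tip',onz((376,126.5),0,.049,C))
im=cv2.imread('pics/side2_raw.png')
cv2.imwrite('pics/z2.png',cv2.resize(im[60:200,195:355],None,fx=5,fy=5,interpolation=2)[:600])
print('eye',tri([((289,114),'side'),((398.7,249.5),'scene')]))
E
```

```text
3.2 [-0.7782  0.3375  1.8153  0.1703  1.2071 -0.9929] [ 0.4469 -0.206   0.0726] [[0.9906579896816058, 0.13102959914333212, -0.03778877648637535], [0.13635358256920166, -0.956035199717575, 0.25962356869421666], [-0.0021090283410701086, -0.262350797691401, -0.9649702642828651]] [-1.1891  0.2604  0.4733] 0.9995044382740742
base end mid [ 0.4483 -0.2126  0.012 ] batten end top [ 0.4434 -0.1822  0.063 ] corner [ 0.4375 -0.1346  0.049 ] tip [ 0.4677 -0.1302  0.049 ]
eye [0.5659 0.3072 0.2742]
```

View pics/z2.png

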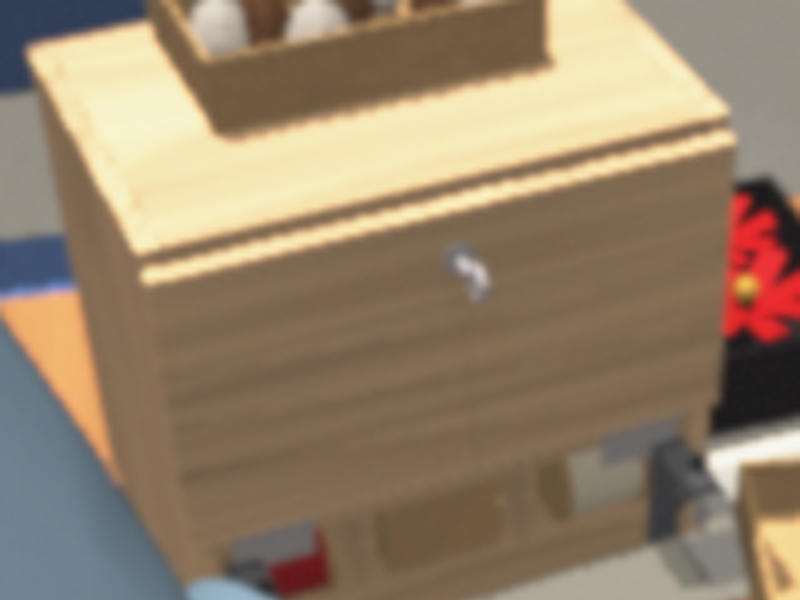

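Request:
step_arm(plan=[[[0,0.012,0],[0,0,0]],[[0,0.012,0.012],[0,0,0]],[[0,0.012,0.025],[0,0,0]],[[0,0.012,0.033],[0,0,0]],[[0,0.012,0.033],[0,0,0]]])

```text
time_s: 3.7
eef_pos: [0.4475, -0.2086, 0.038]
eef_rot: [-0.132, 0.989, 0.068, -0.01]
wrist_force: [-0.2, 0.2, 0.7]
opening: 1.002
```

Request:
step_arm(plan=[[[0,0,0],[0,0,0]],[[0,0,0],[0,0,0]],[[0,0,0],[0,0,0]],[[0,0,0],[0,0,0]],[[0,0,0],[0,0,0]]], fingers=0)

```text
time_s: 4.2
eef_pos: [0.4487, -0.2103, 0.0397]
eef_rot: [-0.13, 0.989, 0.068, -0.008]
wrist_force: [-0.6, -0.9, 1.2]
opening: 0.224
```

```bash
python3 - <<'E'
from h import *
snap('wrist','wrist3')
obs()
E
```

```text
4.25 [-0.7817  0.3987  1.8159  0.1743  1.142  -1.0083] [ 0.4487 -0.2103  0.0397] [[0.9906519141941719, 0.13199144839180105, -0.03445348247793867], [0.13641124645727004, -0.956904670161929, 0.2563697019194422], [0.0008699099936397663, -0.25867297843749404, -0.9659645611940837]] [-0.9381 -0.6577  3.1737] 0.22728538390685568
```

View pics/wrist3.png

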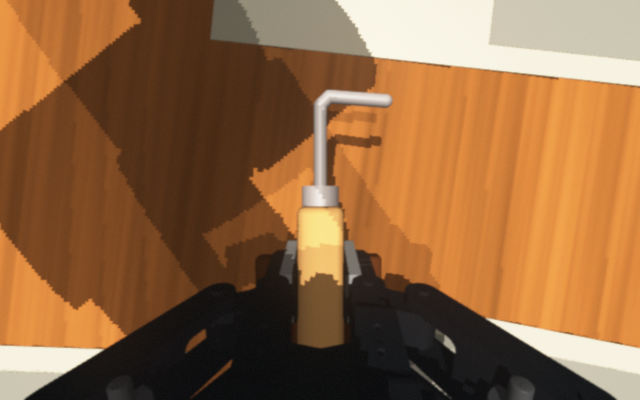

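Request:
step_arm(plan=[[[0,-0.003,-0.01],[0,0,0]],[[0,-0.008,-0.029],[0,0,0]],[[0,-0.0155,-0.058],[0,0,0]],[[0,-0.0258,-0.0966],[0,0,0]],[[0,-0.0336,-0.1256],[0,0,0]]])

```text
time_s: 4.75
eef_pos: [0.4486, -0.2102, 0.1719]
eef_rot: [-0.13, 0.989, 0.068, -0.008]
wrist_force: [1.4, -0.3, -0.2]
opening: 0.22
```

```bash
python3 - <<'E'
from h import *
snap('wrist','wrist4');snap('scene','scene4')
obs()
im=cv2.imread('pics/scene4_raw.png'); cv2.imwrite('pics/z4.png',cv2.resize(im[20:180,200:360],None,fx=3.7,fy=3.7,interpolation=2))
E
```

```text
4.85 [-0.7815  0.1913  1.7556  0.1611  1.3979 -0.9633] [ 0.4506 -0.212   0.1743] [[0.9906113620478803, 0.1336763920016302, -0.028631304599507166], [0.13657160815476035, -0.9583151555853524, 0.2509586787131383], [0.006109437589980327, -0.25251274185048184, -0.9675742813735211]] [0.2219 0.3637 0.1175] 0.2235368452580304
```

View pics/wrist4.png

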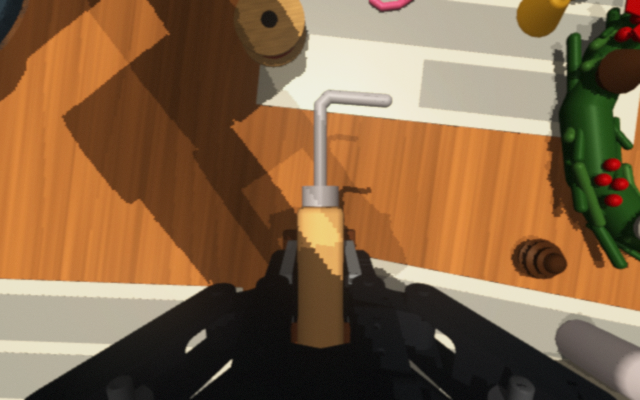

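View pics/z4.png

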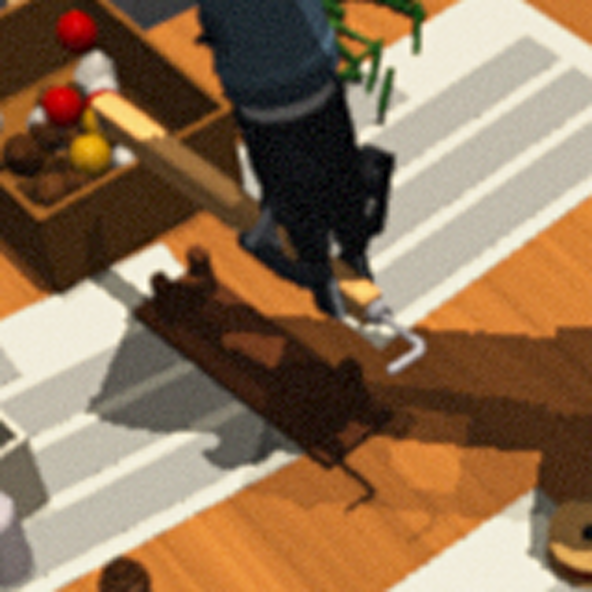

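```bash
cat >> h.py <<'E'
def flapT(p):  # p: x,y,yaw of flap frame(shut)
    c,s=np.cos(p[2]),np.sin(p[2]); return np.array([[c,-s,0],[s,c,0],[0,0,1]]),np.array([p[0],p[1],.115])
E
python3 - <<'E'
from h import *
from scipy.optimize import least_squares
H=lambda x,y:(340+x/4,180+y/4); S=lambda x,y:(195+x/5,60+y/5)
L=[((-.006,.17,.185),'side',S(145,280)),((-.006,-.17,.185),'side',S(735,145)),((-.006,.17,.0),'side',S(188,542)),((-.006,-.17,0),'side',S(715,402)),
((-.034,0,.155),'side',S(472,274)),((-.034,0,.155),'scene',(398.7,249.5)),
((-.006,.17,.185),'scene',H(490,55)),((-.006,-.17,.185),'scene',H(72,560))]
cs={c:cal(c) for c in('side','scene')}
def f(p):
    M,t=flapT(p); return np.concatenate([proj(M@np.array(P)+t,0,cs[c])[0]-np.array(uv) for P,c,uv in L])
r=least_squares(f,[.56,.33,np.radians(100)],loss='soft_l1'); p=r.x; print(p,np.degrees(p[2])); print(f(p).reshape(-1,2))
M,t=flapT(p); e=M@[-.034,0,.155]+t; print('eye',e)
np.save('flap.npy',p)
# hook in tool
C=cal('wrist'); o=telemetry.get_obs(); Rm=quat(o['eef_rot']).as_matrix()
Ct=(C[0],Rm.T@(C[1]-o['eef_pos']),Rm.T@C[2])
n=np.array([0,np.sin(np.radians(15)),np.cos(np.radians(15))]); g=np.array([0,0,-.011])+n*.0013
for nm,uv in [('corner',(322.5,97)),('tip',(390,100)),('end',(321,208))]:
    oo,d=ray(uv,0,Ct); gg=g-(n*.014 if nm=='end' else 0); s=((gg-oo)@n)/(d@n); q=oo+s*d; print(nm,q,'world',Rm@q+o['eef_pos'])
K=cv2.imread('pics/wrist4_raw.png'); cv2.imwrite('pics/z4w.png',cv2.resize(K[80:230,280:420],None,fx=4,fy=4,interpolation=2))
E
```

```text
[0.559  0.3402 1.7564] 100.63677768117702
[[-0.2264 -0.2819]
 [-0.2167 -1.7814]
 [ 0.58    1.3104]
 [ 0.1445 -0.4952]
 [ 0.467   0.9725]
 [ 1.1288  0.0564]
 [ 0.32   -0.236 ]
 [-0.7234 -0.103 ]]
eye [0.5653 0.3068 0.27  ]
corner [ 0.0005 -0.0779  0.0112] world [ 0.4403 -0.1345  0.1831]
tip [ 0.0312 -0.0766  0.0109] world [ 0.471  -0.1316  0.1833]
end [-0.0003 -0.0332 -0.0153] world [ 0.4463 -0.1841  0.1974]
```

View pics/z4w.png

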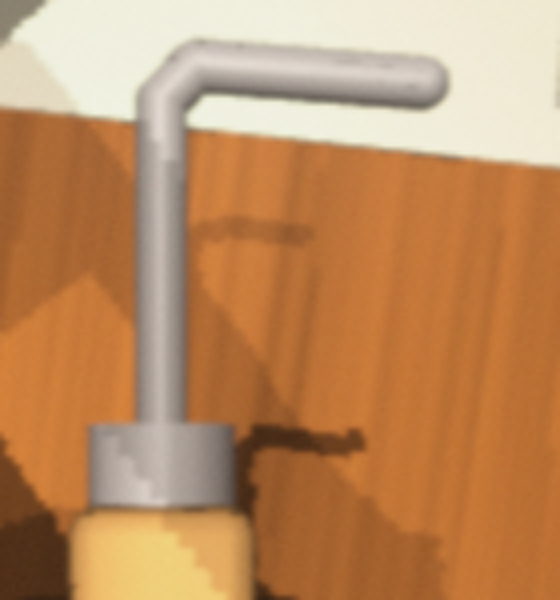

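```bash
cat >> h.py <<'E'
U=np.array([np.cos(np.radians(10.64)),np.sin(np.radians(10.64)),0]); N=np.array([U[1],-U[0],0]); EYE=np.array([.5655,.3065,.270])
TIP=np.array([.031,-.077,.011])
def poseR(yaw,tilt=15):
    a=np.array([np.cos(np.radians(yaw)),np.sin(np.radians(yaw)),0]); ye=np.array([-a[1],a[0],0])
    return R.from_matrix(np.column_stack([-ye,-a,[0,0,-1]]))*R.from_euler('x',tilt,degrees=True)
def rel(tcp,T,o=None):
    o=o or telemetry.get_obs(); Rm=quat(o['eef_rot'])
    return Rm.inv().apply(tcp-o['eef_pos']),np.degrees((Rm.inv()*T).as_rotvec())
E
python3 - <<'E'
from h import *
o=obs(); T=poseR(101.3)
tip=EYE-.035*U+.0*N; tcp=tip-T.apply(TIP); print(tcp); print(rel(tcp,T))
E
```

```text
4.85 [-0.7815  0.1913  1.7556  0.1611  1.3979 -0.9633] [ 0.4506 -0.212   0.1743] [[0.9906113620478803, 0.1336763920016302, -0.028631304599507166], [0.13657160815476035, -0.9583151555853524, 0.2509586787131383], [0.006109437589980327, -0.25251274185048184, -0.9675742813735211]] [0.2219 0.3637 0.1175] 0.2235368452580304
[0.5158 0.2182 0.2607]
(array([ 0.1239, -0.4254,  0.0225]), array([ 0.3839, -1.2205, -3.2462]))
```

Request:
step_arm(plan=[[[0.01,-0.035,0],[0,-0.1,-0.3]],[[0.023,-0.08,0],[0,-0.3,-0.9]],[[0.037,-0.125,0],[0,-0.6,-1.5]],[[0.05,-0.17,0.002],[0.2,-0.9,-2.4]],[[0.062,-0.215,0.005],[0.4,-1.2,-3.2]]])

```text
time_s: 5.35
eef_pos: [0.4808, 0.0072, 0.2202]
eef_rot: [-0.134, 0.986, 0.097, -0.016]
wrist_force: [1.2, -1.8, -0.5]
opening: 0.227
```

```bash
python3 - <<'E'
from h import *
o=obs(); T=poseR(101.3)
tip=EYE-.035*U+.03*N; tcp=tip-T.apply(TIP); print(rel(tcp,T))
E
```

```text
5.35 [-0.3826  0.0517  1.8137  0.224   1.4345 -0.6265] [0.4808 0.0072 0.2202] [[0.9807581976942512, 0.18658281083130426, -0.05744747477316752], [0.19514212445598697, -0.9455772456594185, 0.2603905216284797], [-0.0057366295268294, -0.26659056096088135, -0.9637928013262158]] [ 1.2131 -1.7765 -0.5368] 0.22738222634275992
(array([ 0.075 , -0.1749,  0.0059]), array([-0.4619,  0.3049, -0.1315]))
```

Request:
step_arm(plan=[[[0.017,-0.04,0],[0,0,0]],[[0.034,-0.08,0],[0,0,0]],[[0.05,-0.118,0.003],[0,0,0]],[[0.064,-0.15,0.005],[0,0,0]],[[0.071,-0.165,0.006],[0,0,0]]])

```text
time_s: 5.85
eef_pos: [0.5193, 0.1797, 0.2579]
eef_rot: [-0.134, 0.986, 0.098, -0.016]
wrist_force: [-0.1, -0.3, -0.7]
opening: 0.225
```

```bash
python3 - <<'E'
from h import *
snap('wrist','wrist5');snap('scene','scene5');snap('side','side5')
o=obs(); T=poseR(101.3)
tip=EYE-.035*U+.03*N; tcp=tip-T.apply(TIP); print(rel(tcp,T))
for n,b in [('scene',(340,190,460,310)),('side',(230,70,350,190)),('wrist',(270,60,470,210))]:
    K=cv2.imread(f'pics/{n}5_raw.png'); s=5 if n!='wrist' else 4
    cv2.imwrite(f'pics/z5{n}.png',cv2.resize(K[b[1]:b[3],b[0]:b[2]],None,fx=s,fy=s,interpolation=2))
E
```

```text
6.0 [-0.0391  0.1101  1.673   0.2625  1.4343 -0.2826] [0.5191 0.1776 0.2572] [[0.9803441847219954, 0.18843000703510895, -0.058475737964691174], [0.1971921823834085, -0.9453706358505294, 0.25959507714599406], [-0.006365743368609723, -0.2660234826482708, -0.9639455295767756]] [-0.2252  0.1966 -1.6033] 0.22720479241384006
(array([ 0.0044, -0.011 , -0.0006]), array([-0.4279,  0.3711, -0.0252]))
```

View pics/wrist5.png

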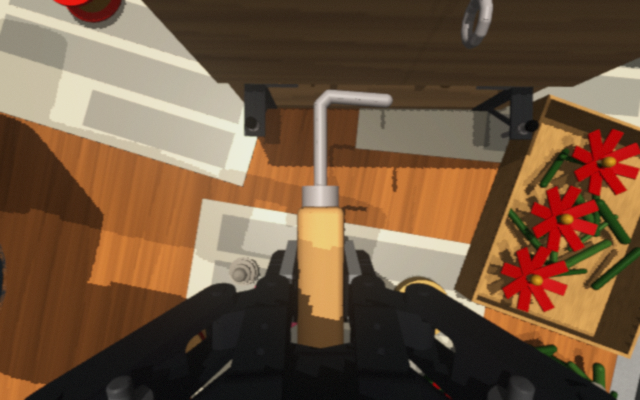

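View pics/z5scene.png

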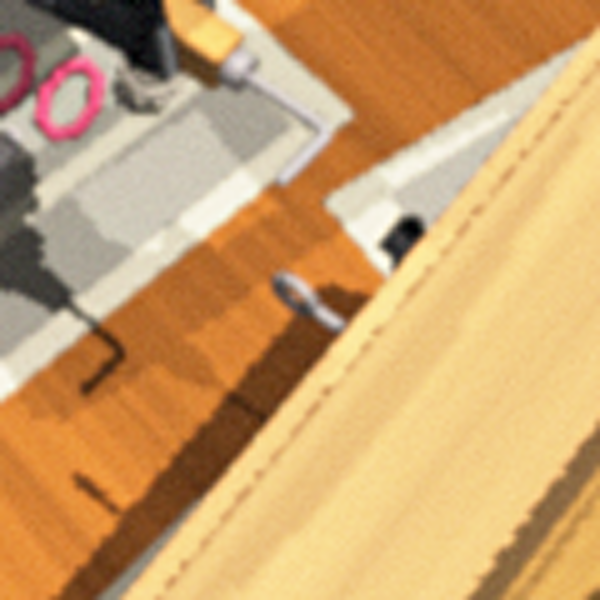

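View pics/z5side.png

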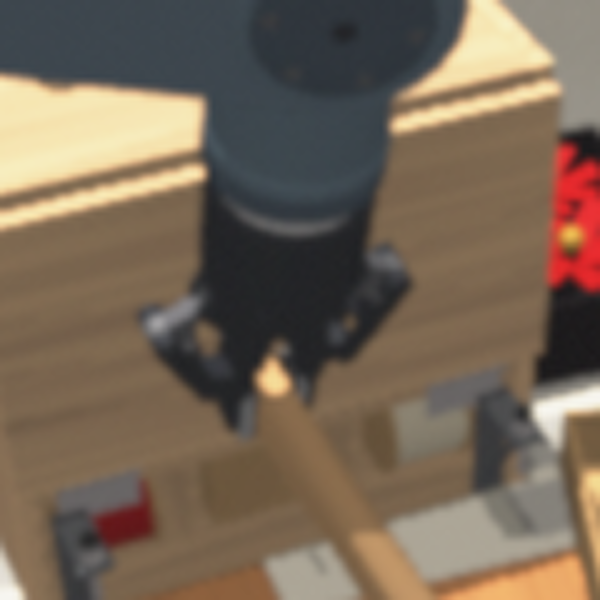

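```bash
python3 - <<'E'
from h import *
K=cv2.imread('pics/wrist5_raw.png'); cv2.imwrite('pics/z5w.png',cv2.resize(K[0:140,310:510],None,fx=4,fy=4,interpolation=2))
E
```

```text
(no output)
```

View pics/z5w.png

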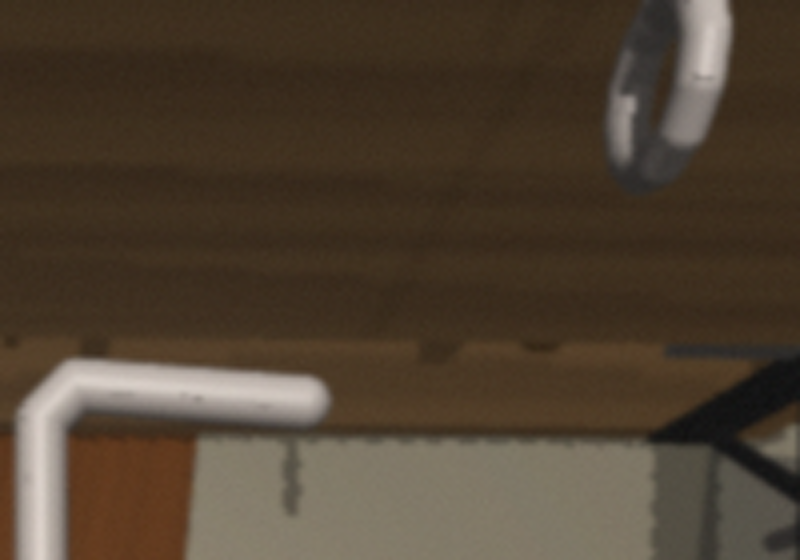

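```bash
cat > ov.py <<'E'
from h import *
def ring(E,flapang=0):
    t=np.linspace(0,2*np.pi,60); V=np.array([0,0,1.])
    return [np.array([E+r*(np.cos(a)*N+np.sin(a)*V)+w*U for a in t]) for r,w in ((.006,0),(.011,0))]
def overlay(name,cam,E,box,s,out,C=None,tip=None):
    K=cv2.imread(f'pics/{name}_raw.png')[box[1]:box[3],box[0]:box[2]]
    K=cv2.resize(K,None,fx=s,fy=s,interpolation=2)
    for P in ring(E):
        q=(proj(P,cam,C)-[box[0],box[1]]+.5)*s-.5
        cv2.polylines(K,[q.round().astype(int)],True,(0,0,255),1)
    if tip is not None:
        q=(proj(tip,cam,C)-[box[0],box[1]]+.5)*s-.5; cv2.circle(K,tuple(q[0].round().astype(int)),2,(0,255,0),-1)
    cv2.imwrite(out,K)
E
python3 - <<'E'
from ov import *
C=cal('wrist'); o=telemetry.get_obs()
tip=quat(o['eef_rot']).apply(TIP)+o['eef_pos']; print('tip',tip)
overlay('wrist5','wrist',EYE,(310,0,510,140),4,'pics/o5w.png',C,tip)
overlay('scene5','scene',EYE,(370,200,450,280),7,'pics/o5s.png',None,tip)
E
```

```text
tip [0.5343 0.2593 0.2669]
```

View pics/o5w.png

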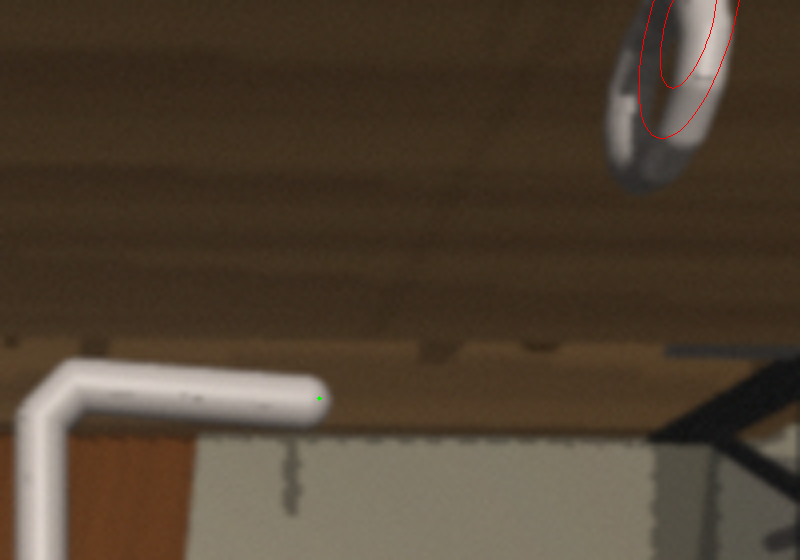

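View pics/o5s.png

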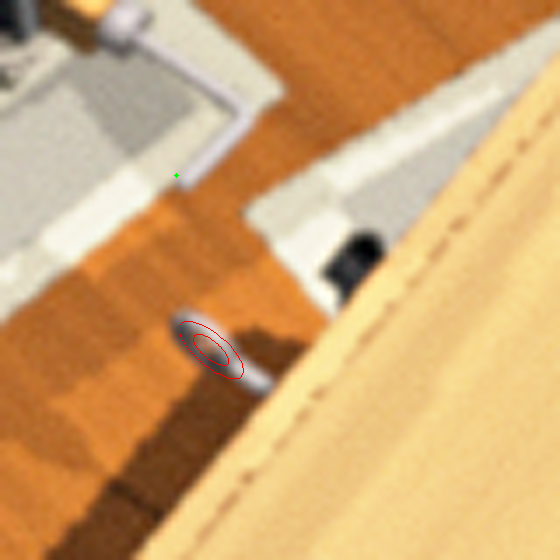

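```bash
python3 - <<'E'
from h import *
snap('wrist','wrist6')
o=obs(); T=poseR(101.3)
E=EYE+.004*N-.002*U
tip=E-.022*U; tcp=tip-T.apply(TIP); print(rel(tcp,T))
from ov import *
overlay('wrist6','wrist',E,(310,0,510,140),4,'pics/o6w.png',cal('wrist'),None)
E
```

```text
6.05 [-0.0406  0.1099  1.6736  0.2623  1.4343 -0.2827] [0.5191 0.1767 0.2571] [[0.980589938391832, 0.18714446218746894, -0.0584835275720144], [0.19595367200153196, -0.9456629607677904, 0.25946815423287023], [-0.006747677661210098, -0.2658919233531916, -0.9639792289991114]] [-0.2581 -0.3504 -1.1105] 0.2264695027714292
(array([ 0.0159, -0.0368,  0.0063]), array([-0.4203,  0.3733, -0.1008]))
```

View pics/o6w.png

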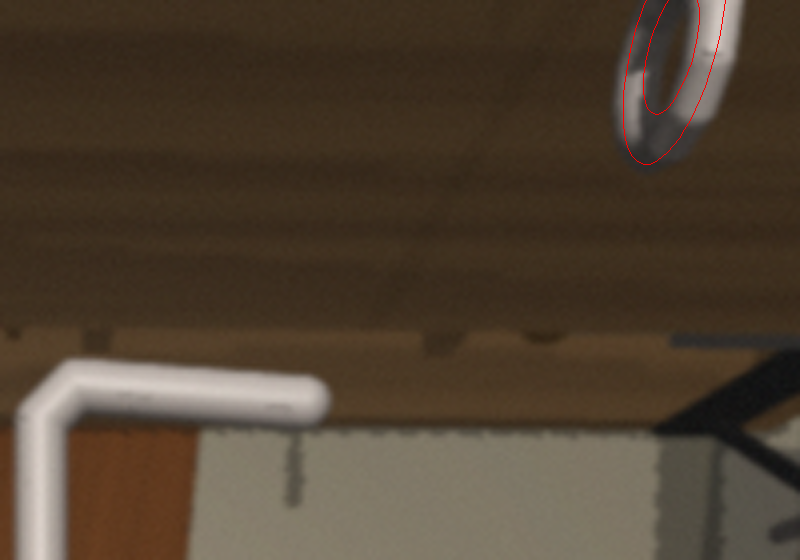

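Request:
step_arm(plan=[[[0.003,-0.007,0.002],[0,0,0]],[[0.008,-0.018,0.004],[-0.2,0.2,0]],[[0.012,-0.028,0.006],[-0.4,0.4,-0.1]],[[0.016,-0.037,0.006],[-0.4,0.4,-0.1]],[[0.016,-0.037,0.006],[-0.4,0.4,-0.1]]])

```text
time_s: 6.55
eef_pos: [0.5285, 0.2178, 0.2625]
eef_rot: [-0.13, 0.987, 0.098, -0.011]
wrist_force: [-0.1, 0.1, -1.2]
opening: 0.223
```

```bash
python3 - <<'E'
from ov import *
snap('scene','scene7');snap('wrist','wrist7a');snap('wrist','wrist7')
C=cal('wrist'); o=obs(); T=poseR(101.3)
E=EYE+.0045*N-.0015*U
tip=quat(o['eef_rot']).apply(TIP)+o['eef_pos']; d=tip-E; print('tip rel: U,N,z',d@U,d@N,d[2])
overlay('wrist7','wrist',E,(310,0,510,140),4,'pics/o7w.png',C,tip)
overlay('scene7','scene',E,(370,200,450,280),7,'pics/o7s.png',None,tip)
E
```

```text
6.7 [ 0.0359  0.1381  1.6311  0.262   1.4186 -0.2069] [0.5282 0.2165 0.2619] [[0.9807466144814008, 0.18911357193930325, -0.04870456951486882], [0.19527446230189352, -0.9471631954497968, 0.25445975233430596], [0.001990616984021143, -0.25907129924730743, -0.9658561483732113]] [-0.6766 -0.7996 -0.8841] 0.22576185093530635
tip rel: U,N,z -0.021678026771181705 -0.0004863291656597603 0.0013122967523075957
```

View pics/o7w.png

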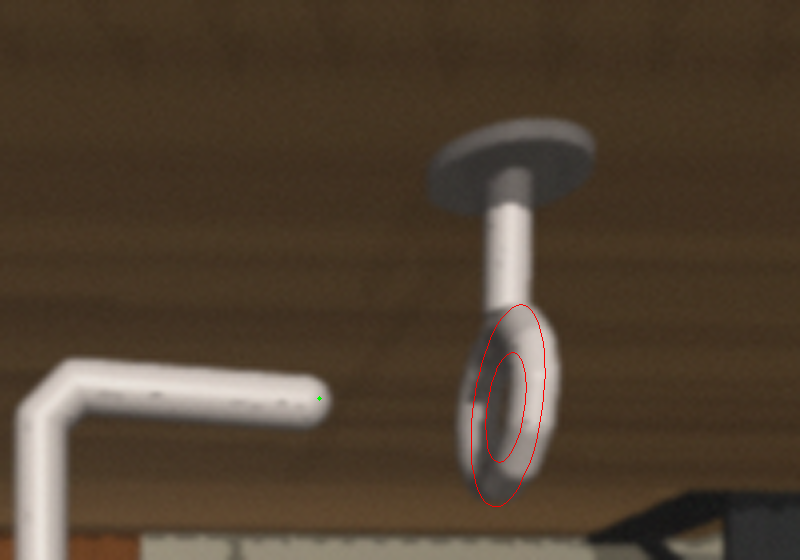

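View pics/o7s.png

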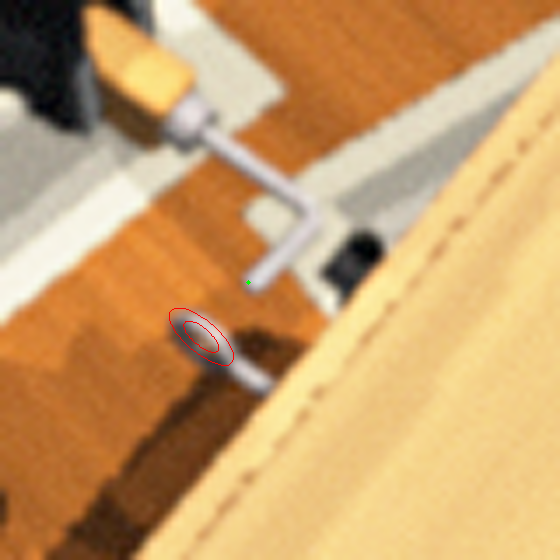

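```bash
python3 - <<'E'
from h import *
o=obs(); Rm=quat(o['eef_rot']).as_matrix()
for k,v in dict(U=U,N=N,Z=np.array([0,0,1.])).items(): print(k,Rm.T@v)
E
```

```text
6.7 [ 0.0359  0.1381  1.6311  0.262   1.4186 -0.2069] [0.5282 0.2165 0.2619] [[0.9807466144814008, 0.18911357193930325, -0.04870456951486882], [0.19527446230189352, -0.9471631954497968, 0.25445975233430596], [0.001990616984021143, -0.25907129924730743, -0.9658561483732113]] [-0.6766 -0.7996 -0.8841] 0.22576185093530635
U [ 0.9999  0.011  -0.0009]
N [-0.0108  0.9658 -0.2591]
Z [ 0.002  -0.2591 -0.9659]
```

Request:
step_arm(plan=[[[0.004,0.0003,0.001],[0,0,0]],[[0.01,0.0003,0.001],[0,0,0]],[[0.015,0.0003,0.001],[0,0,0]],[[0.019,0.0003,0.001],[0,0,0]],[[0.02,0.0003,0.001],[0,0,0]]])

```text
time_s: 7.2
eef_pos: [0.5484, 0.2203, 0.2609]
eef_rot: [-0.13, 0.987, 0.097, -0.012]
wrist_force: [0.2, 1.8, -1.2]
opening: 0.226
```

```bash
python3 - <<'E'
from ov import *
snap('scene','scene8');snap('wrist','wrist8')
C=cal('wrist'); o=obs()
E=EYE+.004*N-.0015*U
tip=quat(o['eef_rot']).apply(TIP)+o['eef_pos']; d=tip-E; print('tip rel: U,N,z',d@U,d@N,d[2])
overlay('wrist8','wrist',E,(310,0,510,140),4,'pics/o8w.png',C,tip)
overlay('scene8','scene',E,(370,200,450,280),7,'pics/o8s.png',None,tip)
E
```

```text
7.3 [ 0.0412  0.1839  1.5809  0.2624  1.4215 -0.2002] [0.548  0.2203 0.2608] [[0.9808367537344037, 0.18863189703585645, -0.048757255300223484], [0.1948223985912901, -0.947181639355844, 0.2547374630365799], [0.0018696338929343435, -0.259354871725654, -0.9657802829739673]] [-0.2889  0.5456 -0.7793] 0.22667906451432762
tip rel: U,N,z -0.0014296876630245357 -7.689146266687365e-05 0.00024865442485755285
```

View pics/o8w.png

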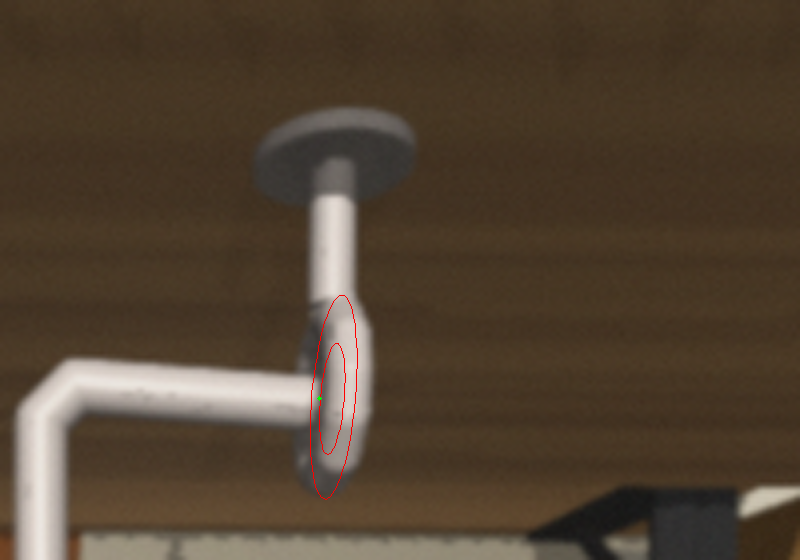

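View pics/o8s.png

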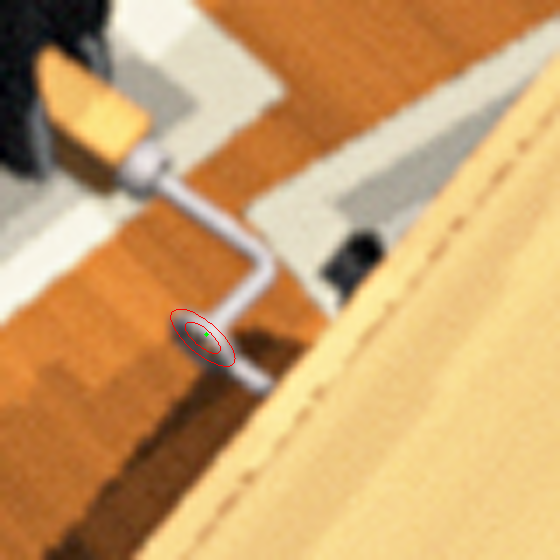

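Request:
step_arm(plan=[[[0.003,0,0],[0,0,0]],[[0.006,0,0],[0,0,0]],[[0.01,0,0],[0,0,0]],[[0.014,0,0],[0,0,0]],[[0.014,0,0],[0,0,0]]])

```text
time_s: 7.8
eef_pos: [0.5621, 0.2231, 0.261]
eef_rot: [-0.13, 0.987, 0.097, -0.012]
wrist_force: [0.1, 0.3, -0.5]
opening: 0.225
```

```bash
python3 - <<'E'
from ov import *
snap('scene','scene9');snap('wrist','wrist9')
C=cal('wrist'); o=obs()
E=EYE+.004*N-.0015*U
tip=quat(o['eef_rot']).apply(TIP)+o['eef_pos']; d=tip-E; print('tip rel: U,N,z',d@U,d@N,d[2])
overlay('wrist9','wrist',E,(310,0,510,140),4,'pics/o9w.png',C,tip)
Rm=quat(o['eef_rot']).as_matrix()
print(Rm.T@N,Rm.T@[0,0,1])
E
```

```text
7.9 [ 0.045   0.2146  1.5447  0.2624  1.4259 -0.1952] [0.5616 0.2231 0.2609] [[0.9808260946971766, 0.1886866643341624, -0.04875976480185816], [0.19487597661853304, -0.9471760300670643, 0.25471733706869804], [0.0018776842275453412, -0.2593355177542075, -0.9657854645484675]] [ 0.0967  0.7438 -0.3636] 0.22353107579851086
tip rel: U,N,z 0.012476568306838486 -0.00024350266939070838 0.0002997855024670093
[-0.0104  0.9657 -0.2593] [ 0.0019 -0.2593 -0.9658]
```

View pics/o9w.png

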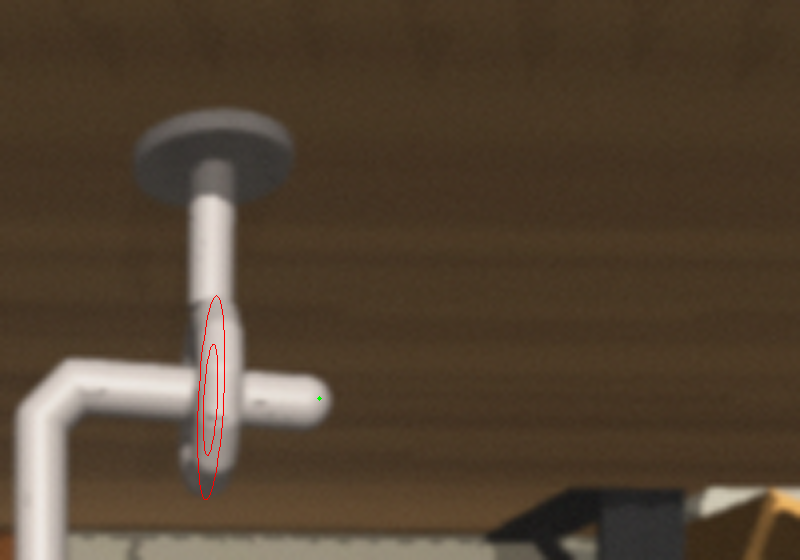

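```bash
cat > arc.py <<'E'
from h import *
E0=EYE+.004*N-.0015*U; Z=np.array([0,0,1.])
o0=np.array([.5616,.2231,.2609]); 
R0=poseR(101.3).as_matrix()
def eye(th):
    t=np.radians(th); return E0-.034*N-.155*Z+N*(.034*np.cos(t)+.155*np.sin(t))+Z*(.155*np.cos(t)-.034*np.sin(t))
def tcp(th): return o0+eye(th)-E0
def rows(a,b,n=5,R_=None):
    R_=R0 if R_ is None else R_
    return [(R_.T@(eye(a+(b-a)*k/n)-eye(a))).round(4).tolist() for k in range(1,n+1)]
def state():
    o=telemetry.get_obs(); d=o['eef_pos']-o0+E0; h=E0-.034*N-.155*Z
    n=(d-h)@N; z=(d-h)[2]; th=np.degrees(np.arctan2(n,z)-np.arctan2(.034,.155)); r=np.hypot(n,z)
    t=np.radians(th)+np.arctan2(.034,.155); tang=N*np.cos(t)-Z*np.sin(t); rad=N*np.sin(t)+Z*np.cos(t)
    print('t %.2f th %.2f r-err %.2fmm U %.2f  F tang %.2f rad %.2f z %.2f'%(o['time_s'],th,(r-np.hypot(.034,.155))*1e3,(d-E0)@U*1e3,o['wrist_force']@tang,o['wrist_force']@rad,o['wrist_force'][2]),o['wrist_force'],o['opening'])
    return th
E
python3 - <<'E'
from arc import *
state()
for a in range(0,12,4): print(a,rows(a,a+4))
E
```

```text
t 7.90 th 0.02 r-err 0.01mm U 0.03  F tang -0.62 rad -0.51 z -0.36 [ 0.0967  0.7438 -0.3636] 0.22353107579851086
0 [[-0.0, 0.0022, -0.0001], [-0.0, 0.0044, -0.0001], [-0.0001, 0.0066, -0.0002], [-0.0001, 0.0089, -0.0002], [-0.0001, 0.0111, -0.0001]]
4 [[-0.0, 0.0022, 0.0001], [-0.0, 0.0044, 0.0002], [-0.0001, 0.0066, 0.0003], [-0.0001, 0.0088, 0.0005], [-0.0001, 0.0111, 0.0007]]
8 [[-0.0, 0.0022, 0.0002], [-0.0, 0.0044, 0.0005], [-0.0001, 0.0066, 0.0008], [-0.0001, 0.0088, 0.0011], [-0.0001, 0.011, 0.0014]]
```

Request:
step_arm(plan=[[[0,0.002,0],[0,0,0]],[[0,0.004,0],[0,0,0]],[[0,0.006,0],[0,0,0]],[[0,0.007,0],[0,0,0]],[[0,0.008,0],[0,0,0]]])

```text
time_s: 8.4
eef_pos: [0.5626, 0.2177, 0.2593]
eef_rot: [-0.133, 0.986, 0.098, -0.012]
wrist_force: [-0.0, 10.6, -0.6]
opening: 0.225
```

```bash
python3 - <<'E'
from arc import *
state(); snap('wrist','wrist10',(300,0,500,140),3); state()
E
```

```text
t 8.40 th 2.06 r-err -0.30mm U -0.03  F tang -9.98 rad -3.20 z -0.62 [-0.0305 10.6422 -0.616 ] 0.22454343453539768
t 8.45 th 2.08 r-err -0.36mm U -0.03  F tang -9.47 rad -3.33 z -0.86 [-0.2768 10.1274 -0.8621] 0.22673102878826856
```

View pics/wrist10.png

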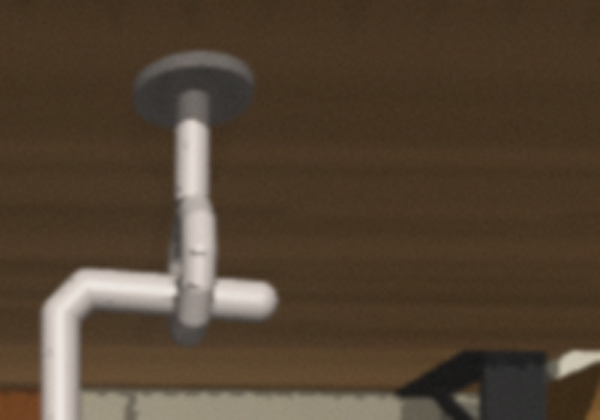

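Request:
step_arm(plan=[[[0,0.001,0],[0,0,0]],[[0,0.002,0],[0,0,0]],[[0,0.003,0],[0,0,0]]])

```text
time_s: 8.75
eef_pos: [0.5632, 0.2146, 0.2584]
eef_rot: [-0.132, 0.986, 0.098, -0.012]
wrist_force: [-0.7, 5.6, -0.2]
opening: 0.224
```

```bash
python3 - <<'E'
from arc import *
state()
E
```

```text
t 8.75 th 3.26 r-err -0.31mm U -0.02  F tang -5.37 rad -1.75 z -0.24 [-0.6571  5.623  -0.2389] 0.22412163459733536
```

Request:
step_arm(plan=[[[0,0.001,0],[0,0,0]],[[0,0.0015,0],[0,0,0]],[[0,0.002,0],[0,0,0]],[[0,0.0025,0],[0,0,0]]])

```text
time_s: 9.15
eef_pos: [0.5643, 0.2097, 0.2574]
eef_rot: [-0.13, 0.987, 0.097, -0.012]
wrist_force: [-0.0, -0.4, -2.6]
opening: 0.227
```

```bash
python3 - <<'E'
from arc import *
state(); snap('wrist','wrist11',(300,0,500,140),3); state()
E
```

```text
t 9.15 th 5.08 r-err 0.16mm U 0.14  F tang 1.16 rad -2.35 z -2.59 [-0.0015 -0.4143 -2.5875] 0.22662011035228333
t 9.20 th 5.11 r-err 0.23mm U 0.21  F tang -0.16 rad -1.17 z -1.07 [ 0.7895  0.6619 -1.0689] 0.22602893748963415
```

View pics/wrist11.png

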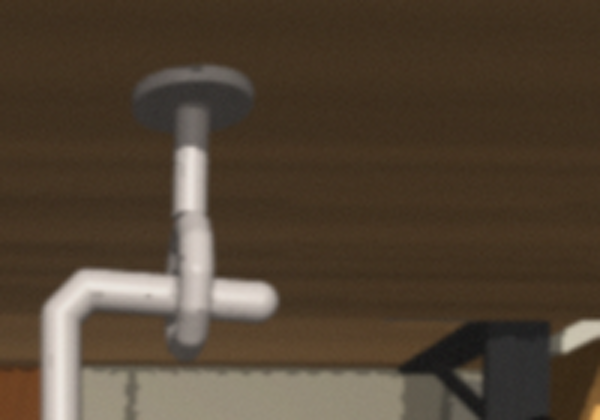

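```bash
python3 - <<'E'
from arc import *
for a in range(5,93,4): print(a,[[round(v,4) for v in r[1:]] for r in rows(a,a+4)])
E
```

```text
5 [[0.0022, 0.0001], [0.0044, 0.0002], [0.0066, 0.0004], [0.0088, 0.0006], [0.011, 0.0008]]
9 [[0.0022, 0.0003], [0.0044, 0.0006], [0.0066, 0.0009], [0.0088, 0.0012], [0.011, 0.0016]]
13 [[0.0022, 0.0004], [0.0043, 0.0009], [0.0065, 0.0013], [0.0087, 0.0018], [0.0108, 0.0024]]
17 [[0.0021, 0.0006], [0.0043, 0.0012], [0.0064, 0.0018], [0.0085, 0.0024], [0.0106, 0.0031]]
21 [[0.0021, 0.0007], [0.0042, 0.0015], [0.0063, 0.0022], [0.0083, 0.003], [0.0104, 0.0039]]
25 [[0.002, 0.0009], [0.0041, 0.0017], [0.0061, 0.0027], [0.0081, 0.0036], [0.0101, 0.0046]]
29 [[0.002, 0.001], [0.0039, 0.002], [0.0059, 0.0031], [0.0078, 0.0042], [0.0097, 0.0053]]
33 [[0.0019, 0.0011], [0.0038, 0.0023], [0.0057, 0.0035], [0.0075, 0.0047], [0.0094, 0.0059]]
37 [[0.0018, 0.0013], [0.0036, 0.0026], [0.0054, 0.0039], [0.0072, 0.0052], [0.0089, 0.0066]]
41 [[0.0017, 0.0014], [0.0034, 0.0028], [0.0051, 0.0042], [0.0068, 0.0057], [0.0084, 0.0072]]
45 [[0.0016, 0.0015], [0.0032, 0.003], [0.0048, 0.0046], [0.0064, 0.0062], [0.0079, 0.0077]]
49 [[0.0015, 0.0016], [0.003, 0.0032], [0.0045, 0.0049], [0.0059, 0.0066], [
[... 243 characters left out ...]
[0.0034, 0.0057], [0.0044, 0.0077], [0.0055, 0.0096]]
65 [[0.001, 0.002], [0.002, 0.004], [0.003, 0.006], [0.0039, 0.008], [0.0048, 0.01]]
69 [[0.0009, 0.002], [0.0017, 0.0041], [0.0025, 0.0061], [0.0033, 0.0082], [0.0041, 0.0103]]
73 [[0.0007, 0.0021], [0.0014, 0.0042], [0.0021, 0.0063], [0.0027, 0.0084], [0.0034, 0.0106]]
77 [[0.0006, 0.0021], [0.0011, 0.0043], [0.0017, 0.0064], [0.0021, 0.0086], [0.0026, 0.0108]]
81 [[0.0004, 0.0022], [0.0008, 0.0044], [0.0012, 0.0065], [0.0015, 0.0087], [0.0019, 0.0109]]
85 [[0.0003, 0.0022], [0.0005, 0.0044], [0.0007, 0.0066], [0.0009, 0.0088], [0.0011, 0.011]]
89 [[0.0001, 0.0022], [0.0002, 0.0044], [0.0003, 0.0066], [0.0003, 0.0089], [0.0003, 0.0111]]
```

Request:
step_arm(plan=[[[0,0.0022,0.0001],[0,0,0]],[[0,0.0044,0.0003],[0,0,0]],[[0,0.0066,0.0005],[0,0,0]],[[0,0.0088,0.0007],[0,0,0]],[[0,0.011,0.001],[0,0,0]]])

```text
time_s: 9.7
eef_pos: [0.5663, 0.1998, 0.2536]
eef_rot: [-0.13, 0.987, 0.097, -0.012]
wrist_force: [-0.1, -1.7, -1.1]
opening: 0.228
```

```bash
python3 - <<'E'
from arc import *
state(); snap('wrist','wrist12',(300,0,500,140),3)
E
```

```text
t 9.70 th 8.98 r-err -0.08mm U 0.28  F tang 1.94 rad -0.42 z -1.10 [-0.1401 -1.7135 -1.1003] 0.22827008536935425
```

View pics/wrist12.png

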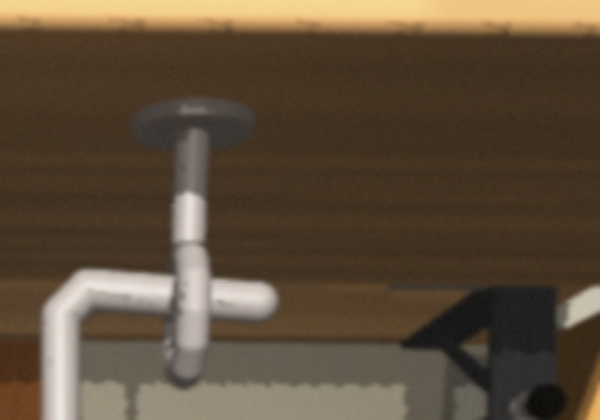

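Flap now rests on the rod (ring's inner wall, ~2 N tangential). Continue along the arc.

Request:
step_arm(plan=[[[0,0.0022,0.0003],[0,0,0]],[[0,0.0044,0.0006],[0,0,0]],[[0,0.0066,0.0009],[0,0,0]],[[0,0.0088,0.0012],[0,0,0]],[[0,0.011,0.0016],[0,0,0]]])

```text
time_s: 10.25
eef_pos: [0.5682, 0.1899, 0.2492]
eef_rot: [-0.13, 0.987, 0.097, -0.012]
wrist_force: [-0.4, 0.2, -1.0]
opening: 0.225
```

Request:
step_arm(plan=[[[0,0.0022,0.0004],[0,0,0]],[[0,0.0043,0.0009],[0,0,0]],[[0,0.0065,0.0013],[0,0,0]],[[0,0.0087,0.0018],[0,0,0]],[[0,0.0108,0.0024],[0,0,0]]])

```text
time_s: 10.75
eef_pos: [0.5701, 0.1803, 0.2441]
eef_rot: [-0.13, 0.987, 0.097, -0.012]
wrist_force: [-1.3, 0.6, -1.6]
opening: 0.227
```

Request:
step_arm(plan=[[[0,0.0021,0.0006],[0,0,0]],[[0,0.0043,0.0012],[0,0,0]],[[0,0.0064,0.0018],[0,0,0]],[[0,0.0085,0.0024],[0,0,0]],[[0,0.0106,0.0031],[0,0,0]]])

```text
time_s: 11.25
eef_pos: [0.572, 0.1711, 0.2383]
eef_rot: [-0.13, 0.987, 0.097, -0.012]
wrist_force: [0.3, -1.4, -0.9]
opening: 0.221
```

```bash
python3 - <<'E'
from arc import *
state(); snap('wrist','wrist13',(300,0,500,140),3); state()
E
```

```text
t 11.25 th 20.95 r-err -0.20mm U 0.59  F tang 1.70 rad 0.08 z -0.87 [ 0.2675 -1.4385 -0.869 ] 0.22128042329029993
t 11.30 th 21.09 r-err -0.26mm U 0.52  F tang 1.30 rad -1.19 z -1.71 [ 0.4695 -0.3481 -1.7061] 0.2276390949884744
```

View pics/wrist13.png

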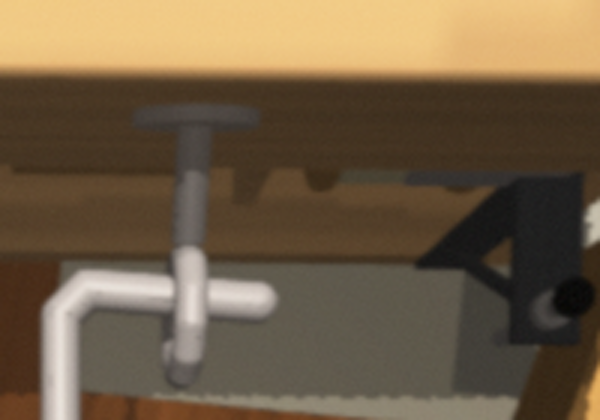

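Request:
step_arm(plan=[[[0,0.0021,0.0007],[0,0,0]],[[0,0.0042,0.0015],[0,0,0]],[[0,0.0063,0.0022],[0,0,0]],[[0,0.0083,0.003],[0,0,0]],[[0,0.0104,0.0039],[0,0,0]]])

```text
time_s: 11.8
eef_pos: [0.5737, 0.1622, 0.2319]
eef_rot: [-0.13, 0.987, 0.097, -0.012]
wrist_force: [0.4, -1.3, -1.6]
opening: 0.228
```

Request:
step_arm(plan=[[[0,0.002,0.0009],[0,0,0]],[[0,0.0041,0.0017],[0,0,0]],[[0,0.0061,0.0027],[0,0,0]],[[0,0.0081,0.0036],[0,0,0]],[[0,0.0101,0.0046],[0,0,0]]])

```text
time_s: 12.3
eef_pos: [0.5754, 0.1538, 0.2248]
eef_rot: [-0.13, 0.987, 0.097, -0.012]
wrist_force: [0.1, -1.0, -1.0]
opening: 0.225
```

Request:
step_arm(plan=[[[0,0.002,0.001],[0,0,0]],[[0,0.0039,0.002],[0,0,0]],[[0,0.0059,0.0031],[0,0,0]],[[0,0.0078,0.0042],[0,0,0]],[[0,0.0097,0.0053],[0,0,0]]])

```text
time_s: 12.8
eef_pos: [0.577, 0.146, 0.2172]
eef_rot: [-0.13, 0.987, 0.097, -0.012]
wrist_force: [-0.2, -2.3, -2.5]
opening: 0.224
```

Request:
step_arm(plan=[[[0,0.0019,0.0011],[0,0,0]],[[0,0.0038,0.0023],[0,0,0]],[[0,0.0057,0.0035],[0,0,0]],[[0,0.0075,0.0047],[0,0,0]],[[0,0.0094,0.0059],[0,0,0]]])

```text
time_s: 13.3
eef_pos: [0.5785, 0.1386, 0.209]
eef_rot: [-0.13, 0.987, 0.097, -0.012]
wrist_force: [-0.7, -0.8, -1.2]
opening: 0.227
```

```bash
python3 - <<'E'
from arc import *
state(); snap('wrist','wrist14',(300,0,500,140),3); state(); snap('scene','scene14',(300,130,500,280),3);state()
E
```

```text
t 13.30 th 37.00 r-err -0.38mm U 0.98  F tang 1.34 rad -0.29 z -1.20 [-0.6861 -0.7944 -1.2012] 0.22746457638971598
t 13.35 th 37.14 r-err -0.41mm U 0.90  F tang 2.16 rad 0.18 z -1.53 [-0.9494 -1.7447 -1.5286] 0.22087510799379398
t 13.40 th 37.08 r-err -0.37mm U 0.92  F tang 2.74 rad 0.48 z -1.77 [ 0.15   -2.1569 -1.7684] 0.22371483605687129
```

View pics/wrist14.png

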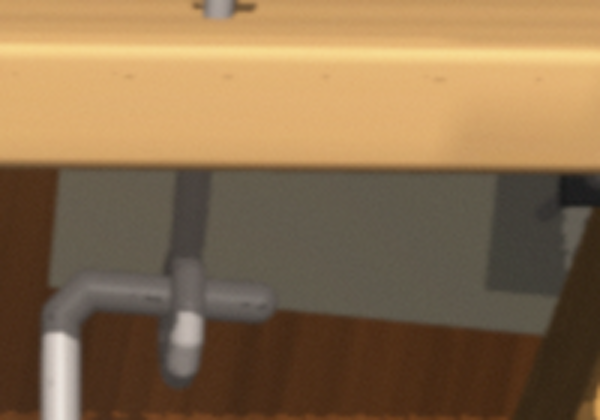

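View pics/scene14.png

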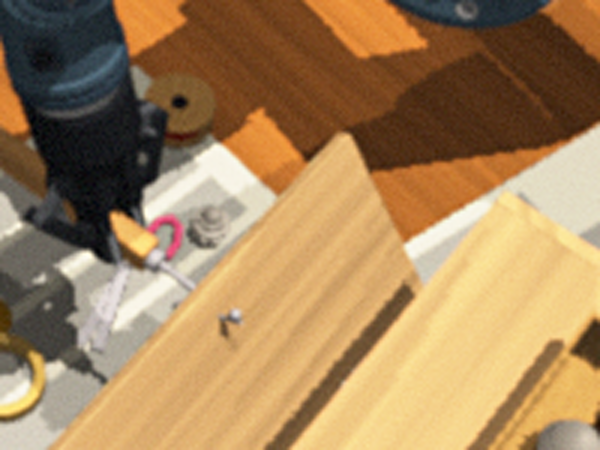

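Request:
step_arm(plan=[[[0,0.0018,0.0013],[0,0,0]],[[0,0.0036,0.0026],[0,0,0]],[[0,0.0054,0.0039],[0,0,0]],[[0,0.0072,0.0052],[0,0,0]],[[0,0.0089,0.0066],[0,0,0]]])

```text
time_s: 13.9
eef_pos: [0.5798, 0.1318, 0.2003]
eef_rot: [-0.13, 0.987, 0.097, -0.012]
wrist_force: [0.2, -2.8, -1.5]
opening: 0.225
```

Request:
step_arm(plan=[[[0,0.0017,0.0014],[0,0,0]],[[0,0.0034,0.0028],[0,0,0]],[[0,0.0051,0.0042],[0,0,0]],[[0,0.0068,0.0057],[0,0,0]],[[0,0.0084,0.0072],[0,0,0]]])

```text
time_s: 14.4
eef_pos: [0.5811, 0.1257, 0.1912]
eef_rot: [-0.13, 0.987, 0.097, -0.012]
wrist_force: [0.2, -2.7, -1.5]
opening: 0.226
```

Request:
step_arm(plan=[[[0,0.0016,0.0015],[0,0,0]],[[0,0.0032,0.003],[0,0,0]],[[0,0.0048,0.0046],[0,0,0]],[[0,0.0064,0.0062],[0,0,0]],[[0,0.0079,0.0077],[0,0,0]]])

```text
time_s: 14.9
eef_pos: [0.5822, 0.1202, 0.1817]
eef_rot: [-0.13, 0.987, 0.097, -0.012]
wrist_force: [0.1, -1.9, -1.7]
opening: 0.228
```

Request:
step_arm(plan=[[[0,0.0015,0.0016],[0,0,0]],[[0,0.003,0.0032],[0,0,0]],[[0,0.0045,0.0049],[0,0,0]],[[0,0.0059,0.0066],[0,0,0]],[[0,0.0074,0.0083],[0,0,0]]])

```text
time_s: 15.4
eef_pos: [0.5832, 0.1154, 0.1717]
eef_rot: [-0.13, 0.987, 0.097, -0.012]
wrist_force: [0.6, -2.1, -2.2]
opening: 0.228
```

Request:
step_arm(plan=[[[0,0.0014,0.0017],[0,0,0]],[[0,0.0028,0.0035],[0,0,0]],[[0,0.0041,0.0052],[0,0,0]],[[0,0.0055,0.007],[0,0,0]],[[0,0.0068,0.0088],[0,0,0]]])

```text
time_s: 15.9
eef_pos: [0.5841, 0.1111, 0.1615]
eef_rot: [-0.13, 0.987, 0.097, -0.012]
wrist_force: [-0.2, -1.6, -2.9]
opening: 0.226
```

```bash
python3 - <<'E'
from arc import *
state(); snap('wrist','wrist15',(300,0,500,140),3); state(); 
for i in range(3): viewer.camera('wrist'); state()
E
```

```text
t 15.90 th 57.07 r-err -0.43mm U 1.40  F tang 3.28 rad 0.38 z -2.94 [-0.1653 -1.5683 -2.9353] 0.2261235213940768
t 15.95 th 57.21 r-err -0.52mm U 1.25  F tang 3.65 rad 1.86 z -2.77 [-0.4027 -3.1479 -2.7704] 0.22287234804373435
t 16.00 th 57.16 r-err -0.51mm U 1.29  F tang 2.86 rad 1.53 z -2.15 [ 0.604  -2.364  -2.1468] 0.2213910329804285
t 16.05 th 57.08 r-err -0.47mm U 1.32  F tang 3.37 rad 2.29 z -2.36 [ 0.3931 -3.3082 -2.3578] 0.22615842226976235
t 16.10 th 57.04 r-err -0.51mm U 1.33  F tang 3.81 rad 1.65 z -2.98 [-0.3743 -2.9993 -2.9844] 0.22139636503054744
```

View pics/wrist15.png

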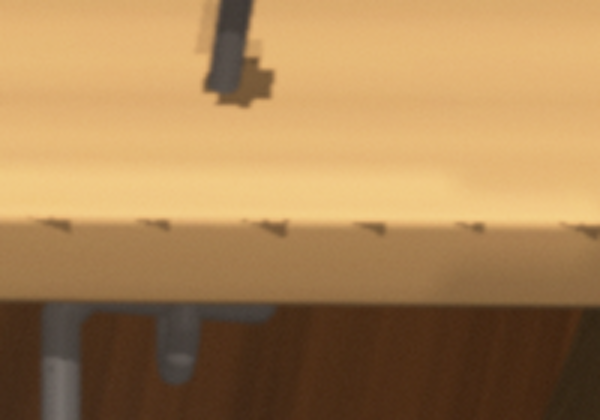

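```bash
python3 - <<'E'
from arc import *
a=57
while a<94: print(a,[[round(v,4) for v in r[1:]] for r in rows(a,a+1.5,3)]); a+=1.5
E
```

```text
57 [[0.0008, 0.0011], [0.0016, 0.0023], [0.0024, 0.0034]]
58.5 [[0.0008, 0.0011], [0.0015, 0.0023], [0.0023, 0.0035]]
60.0 [[0.0007, 0.0012], [0.0015, 0.0023], [0.0022, 0.0035]]
61.5 [[0.0007, 0.0012], [0.0014, 0.0024], [0.0021, 0.0036]]
63.0 [[0.0007, 0.0012], [0.0013, 0.0024], [0.002, 0.0036]]
64.5 [[0.0006, 0.0012], [0.0013, 0.0025], [0.0019, 0.0037]]
66.0 [[0.0006, 0.0012], [0.0012, 0.0025], [0.0018, 0.0037]]
67.5 [[0.0006, 0.0013], [0.0012, 0.0025], [0.0017, 0.0038]]
69.0 [[0.0005, 0.0013], [0.0011, 0.0025], [0.0016, 0.0038]]
70.5 [[0.0005, 0.0013], [0.001, 0.0026], [0.0015, 0.0039]]
72.0 [[0.0005, 0.0013], [0.001, 0.0026], [0.0014, 0.0039]]
73.5 [[0.0004, 0.0013], [0.0009, 0.0026], [0.0013, 0.0039]]
75.0 [[0.0004, 0.0013], [0.0008, 0.0026], [0.0012, 0.004]]
76.5 [[0.0004, 0.0013], [0.0007, 0.0027], [0.0011, 0.004]]
78.0 [[0.0003, 0.0013], [0.0007, 0.0027], [0.001, 0.004]]
79.5 [[0.0003, 0.0013], [0.0006, 0.0027], [0.0009, 0.0041]]
81.0 [[0.0003, 0.0014], [0.0005, 0.0027], [0.0008, 0.0041]]
82.5 [[0.0002, 0.0014], [0.0005, 0.0027], [0.0007, 0.0041]]
84.0 [[0.0002, 0.0014], [0.0004, 0.0027], [0.0006, 0.0041]]
85.5 [[0.0002, 0.0014], [0.0003, 0.0028], [0.0005, 0.0041]]
87.0 [[0.0001, 0.0014], [0.0002, 0.0028], [0.0004, 0.0041]]
88.5 [[0.0001, 0.0014], [0.0002, 0.0028], [0.0002, 0.0041]]
90.0 [[0.0001, 0.0014], [0.0001, 0.0028], [0.0001, 0.0042]]
91.5 [[0.0, 0.0014], [0.0, 0.0028], [0.0, 0.0042]]
93.0 [[-0.0, 0.0014], [-0.0, 0.0028], [-0.0001, 0.0042]]
```

Request:
step_arm(plan=[[[0,0.001,0.0013],[0,0,0]],[[0,0.0018,0.0027],[0,0,0]],[[0,0.0026,0.004],[0,0,0]]])

```text
time_s: 16.4
eef_pos: [0.5844, 0.1098, 0.157]
eef_rot: [-0.13, 0.987, 0.097, -0.012]
wrist_force: [-0.6, -3.4, -1.9]
opening: 0.228
```

Request:
step_arm(plan=[[[0,0.0009,0.0012],[0,0,0]],[[0,0.0015,0.0024],[0,0,0]],[[0,0.0023,0.0035],[0,0,0]]])

```text
time_s: 16.7
eef_pos: [0.5846, 0.1085, 0.153]
eef_rot: [-0.13, 0.987, 0.097, -0.012]
wrist_force: [0.4, -1.8, -2.9]
opening: 0.226
```

```bash
python3 - <<'E'
from arc import *
for i in range(3): viewer.camera('wrist'); state()
E
```

```text
t 16.75 th 60.38 r-err -0.64mm U 1.36  F tang 3.48 rad 0.81 z -3.09 [-0.9186 -2.0108 -3.0873] 0.2277070017368975
t 16.80 th 60.34 r-err -0.61mm U 1.38  F tang 3.42 rad 2.29 z -2.58 [-0.1967 -3.2961 -2.5821] 0.22623688315665189
t 16.85 th 60.30 r-err -0.60mm U 1.41  F tang 3.06 rad 1.29 z -2.54 [ 0.3497 -2.1111 -2.5355] 0.22277238124343554
```

Held weight about 3.3 N. Next small steps.

Request:
step_arm(plan=[[[0,0.0007,0.0012],[0,0,0]],[[0,0.0014,0.0024],[0,0,0]],[[0,0.0021,0.0036],[0,0,0]]])

```text
time_s: 17.15
eef_pos: [0.5848, 0.1073, 0.149]
eef_rot: [-0.13, 0.987, 0.097, -0.012]
wrist_force: [-0.6, -2.9, -1.4]
opening: 0.222
```

```bash
python3 - <<'E'
from arc import *
state()
for i in range(2): viewer.camera('wrist'); state()
E
```

```text
t 17.15 th 61.79 r-err -0.63mm U 1.46  F tang 2.11 rad 2.27 z -1.41 [-0.6306 -2.9271 -1.4064] 0.22169866522707854
t 17.20 th 61.88 r-err -0.66mm U 1.40  F tang 2.96 rad 2.67 z -2.12 [ 0.4562 -3.3442 -2.1241] 0.2259171619684215
t 17.25 th 61.85 r-err -0.67mm U 1.40  F tang 4.32 rad 2.58 z -3.45 [-0.4213 -3.8043 -3.4543] 0.22381350097531205
```

Request:
step_arm(plan=[[[0,0.0007,0.0012],[0,0,0]],[[0,0.0013,0.0024],[0,0,0]],[[0,0.002,0.0036],[0,0,0]]])

```text
time_s: 17.55
eef_pos: [0.585, 0.1064, 0.145]
eef_rot: [-0.13, 0.987, 0.097, -0.012]
wrist_force: [-0.8, -3.0, -2.5]
opening: 0.226
```

```bash
python3 - <<'E'
from arc import *
state()
for i in range(2): viewer.camera('wrist'); state()
E
```

```text
t 17.55 th 63.29 r-err -0.78mm U 1.48  F tang 3.10 rad 2.09 z -2.49 [-0.7915 -2.9938 -2.4855] 0.22587764961001747
t 17.60 th 63.38 r-err -0.77mm U 1.42  F tang 3.52 rad 2.74 z -2.74 [ 0.1853 -3.5468 -2.7388] 0.22506576850391413
t 17.65 th 63.34 r-err -0.77mm U 1.43  F tang 3.76 rad 2.86 z -2.93 [ 0.1906 -3.7319 -2.9339] 0.22490309571184797
```

Request:
step_arm(plan=[[[0,0.001,0.001],[0,0,0]],[[0,0.0021,0.0021],[0,0,0]],[[0,0.0032,0.003],[0,0,0]]])

```text
time_s: 17.95
eef_pos: [0.5852, 0.1048, 0.1411]
eef_rot: [-0.131, 0.987, 0.097, -0.012]
wrist_force: [0.7, 0.4, -3.2]
opening: 0.225
```

```bash
python3 - <<'E'
from arc import *
state()
for i in range(2): viewer.camera('wrist'); state()
E
```

```text
t 17.95 th 64.79 r-err -0.08mm U 1.36  F tang 3.02 rad -0.98 z -3.16 [ 0.6745  0.4134 -3.1567] 0.22461135405466606
t 18.00 th 64.88 r-err 0.03mm U 1.27  F tang 3.14 rad -0.38 z -3.15 [ 0.0436 -0.3183 -3.1505] 0.223836171704046
t 18.05 th 64.85 r-err 0.08mm U 1.28  F tang 3.21 rad -1.46 z -3.46 [-0.3382  0.6602 -3.4561] 0.22576793857455676
```

Request:
step_arm(plan=[[[0,0.0007,0.0012],[0,0,0]],[[0,0.0015,0.0023],[0,0,0]],[[0,0.0022,0.0035],[0,0,0]]])

```text
time_s: 18.35
eef_pos: [0.5855, 0.1032, 0.1372]
eef_rot: [-0.13, 0.987, 0.097, -0.012]
wrist_force: [0.5, 0.8, -3.7]
opening: 0.223
```

```bash
python3 - <<'E'
from arc import *
state()
for i in range(2): viewer.camera('wrist'); state()
E
```

```text
t 18.35 th 66.28 r-err 0.65mm U 1.39  F tang 3.54 rad -1.38 z -3.75 [ 0.5301  0.772  -3.7461] 0.222653452043622
t 18.40 th 66.37 r-err 0.72mm U 1.33  F tang 2.80 rad -1.49 z -3.04 [-1.1207  0.7152 -3.0376] 0.22525447940381166
t 18.45 th 66.34 r-err 0.73mm U 1.32  F tang 4.23 rad -2.26 z -4.59 [ 0.5299  1.5138 -4.59  ] 0.22256416055704228
```

Request:
step_arm(plan=[[[0,0.0006,0.0012],[0,0,0]],[[0,0.0011,0.0025],[0,0,0]],[[0,0.0017,0.0037],[0,0,0]]])

```text
time_s: 18.75
eef_pos: [0.5858, 0.1023, 0.1333]
eef_rot: [-0.13, 0.987, 0.097, -0.012]
wrist_force: [-1.9, 0.7, -4.0]
opening: 0.223
```

```bash
python3 - <<'E'
from arc import *
state()
for i in range(2): viewer.camera('wrist'); state()
E
```

```text
t 18.75 th 67.74 r-err 0.89mm U 1.49  F tang 3.75 rad -1.72 z -3.99 [-1.9173  0.711  -3.9865] 0.22291463447178222
t 18.80 th 67.82 r-err 0.88mm U 1.41  F tang 4.14 rad -0.48 z -4.16 [-0.0614 -0.2525 -4.1598] 0.22580724632343552
t 18.85 th 67.79 r-err 0.88mm U 1.42  F tang 4.09 rad -1.82 z -4.34 [-0.0876  1.0957 -4.342 ] 0.22209480342188193
```

Request:
step_arm(plan=[[[0,0.0006,0.0012],[0,0,0]],[[0,0.0011,0.0025],[0,0,0]],[[0,0.0016,0.0038],[0,0,0]]])

```text
time_s: 19.15
eef_pos: [0.586, 0.1016, 0.1292]
eef_rot: [-0.13, 0.987, 0.097, -0.012]
wrist_force: [-0.5, 0.2, -3.8]
opening: 0.223
```

```bash
python3 - <<'E'
from arc import *
state()
for i in range(2): viewer.camera('wrist'); state()
E
```

```text
t 19.15 th 69.22 r-err 0.90mm U 1.54  F tang 3.72 rad -0.80 z -3.79 [-0.5426  0.1525 -3.7942] 0.222609744330539
t 19.20 th 69.31 r-err 0.88mm U 1.44  F tang 3.73 rad -0.66 z -3.79 [-0.6362 -0.0081 -3.7868] 0.22036826654337324
t 19.25 th 69.28 r-err 0.90mm U 1.47  F tang 3.07 rad -0.67 z -3.14 [-0.8265  0.0616 -3.1384] 0.22772957509428432
```

Request:
step_arm(plan=[[[0,0.0005,0.0012],[0,0,0]],[[0,0.001,0.0025],[0,0,0]],[[0,0.0015,0.0038],[0,0,0]]])

```text
time_s: 19.55
eef_pos: [0.5861, 0.1012, 0.1252]
eef_rot: [-0.13, 0.987, 0.097, -0.012]
wrist_force: [-1.3, -0.8, -3.3]
opening: 0.224
```

```bash
python3 - <<'E'
from arc import *
state()
for i in range(2): viewer.camera('wrist'); state()
E
```

```text
t 19.55 th 70.69 r-err 0.86mm U 1.57  F tang 3.35 rad 0.15 z -3.31 [-1.2517 -0.7993 -3.3077] 0.22417771711473863
t 19.60 th 70.77 r-err 0.84mm U 1.50  F tang 2.68 rad 0.54 z -2.60 [ 0.13   -0.8484 -2.5957] 0.22840239448335775
t 19.65 th 70.74 r-err 0.83mm U 1.50  F tang 3.49 rad -0.40 z -3.51 [-0.7657 -0.1664 -3.509 ] 0.22575582168957603
```

Request:
step_arm(plan=[[[0,0.0005,0.0013],[0,0,0]],[[0,0.001,0.0026],[0,0,0]],[[0,0.0015,0.0039],[0,0,0]]])

```text
time_s: 19.95
eef_pos: [0.5863, 0.1008, 0.121]
eef_rot: [-0.13, 0.987, 0.097, -0.012]
wrist_force: [-0.1, -1.4, -2.8]
opening: 0.223
```

```bash
python3 - <<'E'
from arc import *
state()
for i in range(2): viewer.camera('wrist'); state()
E
```

```text
t 19.95 th 72.18 r-err 0.77mm U 1.68  F tang 2.93 rad 1.09 z -2.82 [-0.0528 -1.3942 -2.8161] 0.2227125414486556
t 20.00 th 72.25 r-err 0.76mm U 1.62  F tang 3.33 rad 1.43 z -3.18 [ 0.0401 -1.7626 -3.1786] 0.22561454116654572
t 20.05 th 72.22 r-err 0.74mm U 1.63  F tang 4.25 rad 1.02 z -4.14 [ 0.3479 -1.3731 -4.1401] 0.22673215596305768
```

Request:
step_arm(plan=[[[0,0.0005,0.0013],[0,0,0]],[[0,0.001,0.0026],[0,0,0]],[[0,0.0014,0.0039],[0,0,0]]])

```text
time_s: 20.35
eef_pos: [0.5863, 0.1006, 0.1169]
eef_rot: [-0.13, 0.987, 0.097, -0.012]
wrist_force: [-1.1, -1.9, -2.4]
opening: 0.222
```

```bash
python3 - <<'E'
from arc import *
state()
for i in range(2): viewer.camera('wrist'); state()
E
```

```text
t 20.35 th 73.66 r-err 0.67mm U 1.67  F tang 2.49 rad 1.54 z -2.37 [-1.0712 -1.9395 -2.3734] 0.22239139895249396
t 20.40 th 73.75 r-err 0.68mm U 1.59  F tang 3.53 rad 1.53 z -3.42 [ 0.6711 -1.6688 -3.4229] 0.2252192682132515
t 20.45 th 73.72 r-err 0.64mm U 1.59  F tang 3.53 rad 1.22 z -3.44 [ 0.039  -1.4727 -3.4369] 0.2265835559786781
```

Request:
step_arm(plan=[[[0,0.0004,0.0013],[0,0,0]],[[0,0.0009,0.0026],[0,0,0]],[[0,0.0013,0.0039],[0,0,0]]])

```text
time_s: 20.75
eef_pos: [0.5863, 0.1004, 0.1128]
eef_rot: [-0.13, 0.987, 0.097, -0.012]
wrist_force: [0.8, -1.8, -3.4]
opening: 0.227
```

```bash
python3 - <<'E'
from arc import *
state()
for i in range(2): viewer.camera('wrist'); state()
E
```

```text
t 20.75 th 75.15 r-err 0.65mm U 1.65  F tang 3.53 rad 1.76 z -3.45 [ 0.7641 -1.803  -3.4479] 0.22716917260334615
t 20.80 th 75.23 r-err 0.63mm U 1.57  F tang 3.28 rad 1.01 z -3.23 [ 0.6817 -1.0403 -3.2325] 0.2213878196786835
t 20.85 th 75.19 r-err 0.65mm U 1.60  F tang 4.62 rad 0.55 z -4.59 [ 0.9552 -0.5795 -4.59  ] 0.22745973033807412
```

Request:
step_arm(plan=[[[0,0.0005,0.0013],[0,0,0]],[[0,0.001,0.0026],[0,0,0]],[[0,0.0014,0.0039],[0,0,0]]])

```text
time_s: 21.15
eef_pos: [0.5863, 0.1001, 0.1087]
eef_rot: [-0.13, 0.987, 0.097, -0.012]
wrist_force: [1.1, -0.3, -3.3]
opening: 0.225
```

```bash
python3 - <<'E'
from arc import *
state()
for i in range(2): viewer.camera('wrist'); state()
E
```

```text
t 21.15 th 76.64 r-err 0.75mm U 1.62  F tang 3.35 rad 0.40 z -3.34 [ 1.1196 -0.2533 -3.339 ] 0.2253801662267335
t 21.20 th 76.74 r-err 0.76mm U 1.50  F tang 3.46 rad 0.36 z -3.45 [ 0.901  -0.2473 -3.4502] 0.2227604087724393
t 21.25 th 76.69 r-err 0.80mm U 1.57  F tang 2.65 rad 0.30 z -2.64 [-0.7527 -0.4951 -2.644 ] 0.2262961137840384
```

Request:
step_arm(plan=[[[0,0.0004,0.0013],[0,0,0]],[[0,0.0008,0.0026],[0,0,0]],[[0,0.0012,0.004],[0,0,0]]])

```text
time_s: 21.55
eef_pos: [0.5864, 0.1, 0.1045]
eef_rot: [-0.13, 0.987, 0.097, -0.012]
wrist_force: [0.0, -0.7, -4.0]
opening: 0.227
```

```bash
python3 - <<'E'
from arc import *
state()
snap('wrist','wrist16',(250,0,450,140),3); state(); snap('scene','scene16',(280,110,500,280),3);state()
E
```

```text
t 21.55 th 78.13 r-err 0.89mm U 1.63  F tang 3.95 rad 0.74 z -3.96 [ 0.0329 -0.7159 -3.9596] 0.22738586455599014
t 21.60 th 78.22 r-err 0.89mm U 1.55  F tang 3.87 rad 0.07 z -3.87 [ 0.6422  0.0911 -3.8716] 0.22242861594677693
t 21.65 th 78.20 r-err 0.91mm U 1.56  F tang 3.48 rad 0.35 z -3.48 [ 0.8988 -0.1474 -3.48  ] 0.22200399313748725
```

View pics/scene16.png

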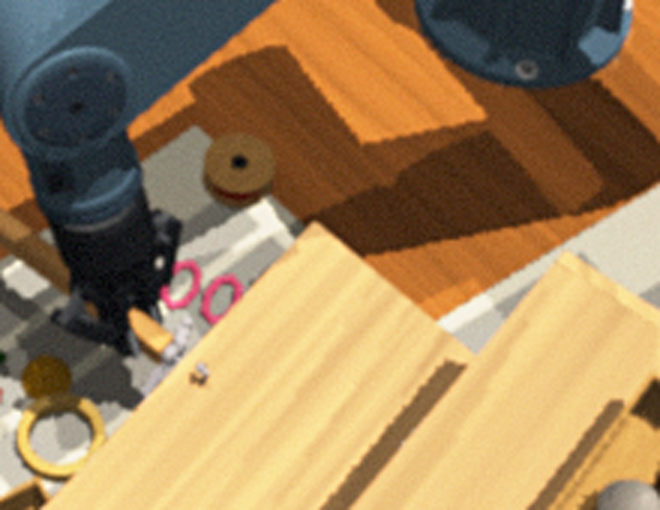

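View pics/wrist16_raw.png

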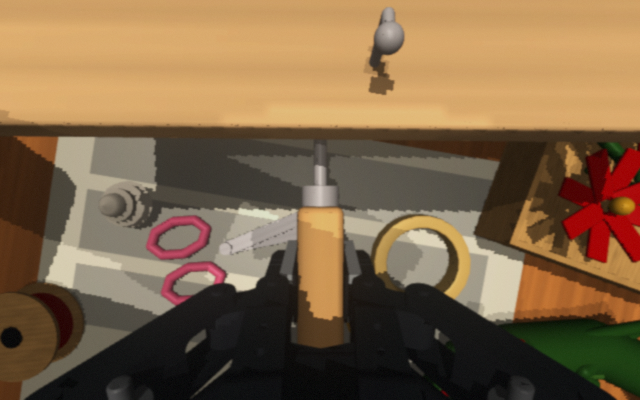

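Request:
step_arm(plan=[[[0,0.0003,0.0013],[0,0,0]],[[0,0.0007,0.0027],[0,0,0]],[[0,0.001,0.004],[0,0,0]]])

```text
time_s: 21.95
eef_pos: [0.5863, 0.1, 0.1003]
eef_rot: [-0.13, 0.987, 0.097, -0.012]
wrist_force: [1.0, 0.1, -3.1]
opening: 0.226
```

```bash
python3 - <<'E'
from arc import *
state()
for i in range(2): viewer.camera('wrist'); state()
E
```

```text
t 21.95 th 79.63 r-err 0.95mm U 1.60  F tang 3.06 rad 0.17 z -3.06 [ 0.9661  0.1204 -3.0627] 0.2255150683188282
t 22.00 th 79.71 r-err 0.95mm U 1.52  F tang 3.64 rad -0.63 z -3.62 [-0.2749  0.7283 -3.6186] 0.22530973954830227
t 22.05 th 79.67 r-err 0.96mm U 1.57  F tang 4.18 rad -0.25 z -4.17 [-0.1307  0.3826 -4.1703] 0.22375736449675848
```

Request:
step_arm(plan=[[[0,0.0003,0.0013],[0,0,0]],[[0,0.0006,0.0027],[0,0,0]],[[0,0.0009,0.0041],[0,0,0]]])

```text
time_s: 22.35
eef_pos: [0.5864, 0.1002, 0.0961]
eef_rot: [-0.13, 0.987, 0.097, -0.012]
wrist_force: [0.4, -0.5, -4.1]
opening: 0.224
```

```bash
python3 - <<'E'
from arc import *
state()
for i in range(2): viewer.camera('wrist'); state()
E
```

```text
t 22.35 th 81.13 r-err 1.02mm U 1.63  F tang 4.04 rad 0.82 z -4.09 [ 0.413  -0.5061 -4.0875] 0.2239358627416718
t 22.40 th 81.22 r-err 0.98mm U 1.53  F tang 4.10 rad 0.07 z -4.09 [ 0.1948  0.2317 -4.0944] 0.2277539212169039
t 22.45 th 81.18 r-err 1.04mm U 1.58  F tang 3.95 rad 0.32 z -3.96 [ 0.154  -0.0448 -3.9644] 0.22362147890410436
```

Request:
step_arm(plan=[[[0,0.0003,0.0013],[0,0,0]],[[0,0.0005,0.0027],[0,0,0]],[[0,0.0008,0.0041],[0,0,0]]])

```text
time_s: 22.75
eef_pos: [0.5863, 0.1004, 0.092]
eef_rot: [-0.13, 0.987, 0.097, -0.012]
wrist_force: [0.9, -0.2, -2.7]
opening: 0.224
```

```bash
python3 - <<'E'
from arc import *
state()
for i in range(2): viewer.camera('wrist'); state()
E
```

```text
t 22.75 th 82.62 r-err 1.05mm U 1.64  F tang 2.65 rad 0.56 z -2.69 [ 0.8996 -0.1622 -2.6894] 0.2238239892143148
t 22.80 th 82.71 r-err 1.03mm U 1.54  F tang 3.59 rad 0.88 z -3.65 [ 0.6166 -0.4479 -3.6549] 0.22182322630631252
t 22.85 th 82.67 r-err 1.06mm U 1.59  F tang 3.49 rad 0.99 z -3.56 [-0.0153 -0.6978 -3.562 ] 0.2230608478895891
```

Request:
step_arm(plan=[[[0,0.0002,0.0014],[0,0,0]],[[0,0.0005,0.0027],[0,0,0]],[[0,0.0007,0.0041],[0,0,0]]])

```text
time_s: 23.15
eef_pos: [0.5862, 0.1008, 0.0878]
eef_rot: [-0.13, 0.987, 0.097, -0.012]
wrist_force: [-0.8, -1.3, -2.5]
opening: 0.224
```

```bash
python3 - <<'E'
from arc import *
state()
for i in range(3): viewer.camera('wrist'); state()
E
```

```text
t 23.15 th 84.12 r-err 1.11mm U 1.63  F tang 2.40 rad 1.43 z -2.54 [-0.8354 -1.3319 -2.5435] 0.2239339390535481
t 23.20 th 84.21 r-err 1.04mm U 1.54  F tang 3.90 rad 1.07 z -4.00 [-0.0355 -0.6291 -3.9969] 0.22669707905360081
t 23.25 th 84.18 r-err 1.06mm U 1.56  F tang 3.32 rad 1.58 z -3.48 [ 0.1332 -1.1861 -3.4804] 0.22837794617131804
t 23.30 th 84.13 r-err 1.05mm U 1.61  F tang 4.34 rad 0.40 z -4.36 [ 0.357   0.1627 -4.3554] 0.2222403918281732
```

Request:
step_arm(plan=[[[0,0.0002,0.0014],[0,0,0]],[[0,0.0004,0.0027],[0,0,0]],[[0,0.0006,0.0041],[0,0,0]]])

```text
time_s: 23.6
eef_pos: [0.5862, 0.1013, 0.0838]
eef_rot: [-0.13, 0.987, 0.097, -0.012]
wrist_force: [-0.2, -0.7, -3.8]
opening: 0.23
```

```bash
python3 - <<'E'
from arc import *
state()
for i in range(3): viewer.camera('wrist'); state()
E
```

```text
t 23.60 th 85.59 r-err 1.09mm U 1.67  F tang 3.69 rad 1.19 z -3.82 [-0.2182 -0.7223 -3.8152] 0.229533347288205
t 23.65 th 85.69 r-err 1.05mm U 1.55  F tang 4.22 rad 0.90 z -4.30 [-0.0907 -0.3222 -4.3018] 0.21986053166483016
t 23.70 th 85.66 r-err 1.04mm U 1.56  F tang 5.06 rad 0.32 z -5.05 [ 0.2292  0.444  -5.0521] 0.2260264770191295
t 23.75 th 85.62 r-err 1.01mm U 1.60  F tang 2.40 rad 0.89 z -2.50 [ 0.4076 -0.4845 -2.501 ] 0.22355827742305937
```

Request:
step_arm(plan=[[[0,0.0002,0.0013],[0,0,0]],[[0,0.0003,0.0025],[0,0,0]],[[0,0.0004,0.0035],[0,0,0]]])

```text
time_s: 24.05
eef_pos: [0.5861, 0.1018, 0.0803]
eef_rot: [-0.13, 0.987, 0.097, -0.012]
wrist_force: [0.7, -0.7, -3.1]
opening: 0.224
```

```bash
python3 - <<'E'
from arc import *
state()
for i in range(3): viewer.camera('wrist'); state()
E
```

```text
t 24.05 th 86.86 r-err 1.07mm U 1.64  F tang 2.98 rad 1.28 z -3.14 [ 0.6781 -0.6672 -3.1419] 0.22378112917754825
t 24.10 th 86.93 r-err 1.08mm U 1.57  F tang 3.44 rad 0.48 z -3.47 [-0.5909 -0.0307 -3.474 ] 0.22399085870334887
t 24.15 th 86.90 r-err 1.07mm U 1.58  F tang 3.96 rad 0.74 z -4.03 [ 0.6449  0.0263 -4.0299] 0.22565322443843752
t 24.20 th 86.88 r-err 1.07mm U 1.60  F tang 3.38 rad 0.79 z -3.47 [ 0.243  -0.1971 -3.4662] 0.2255786112065481
```

Request:
step_arm(plan=[[[0,0.0001,0.0012],[0,0,0]],[[0,0.0002,0.0024],[0,0,0]],[[0,0.0003,0.0035],[0,0,0]]])

```text
time_s: 24.5
eef_pos: [0.586, 0.1026, 0.077]
eef_rot: [-0.13, 0.987, 0.097, -0.012]
wrist_force: [0.1, 0.2, -1.4]
opening: 0.232
```

```bash
python3 - <<'E'
from arc import *
state()
for i in range(3): viewer.camera('wrist'); state()
E
```

```text
t 24.50 th 88.06 r-err 0.93mm U 1.77  F tang 1.36 rad 0.11 z -1.35 [ 0.1234  0.1623 -1.3537] 0.23221417088879254
t 24.55 th 88.10 r-err 0.88mm U 1.75  F tang 2.24 rad -0.16 z -2.17 [-0.3955  0.5028 -2.1715] 0.226629232407626
t 24.60 th 88.05 r-err 0.89mm U 1.79  F tang 1.21 rad -0.02 z -1.19 [-0.7444  0.1013 -1.1916] 0.22717038012754162
t 24.65 th 88.03 r-err 0.92mm U 1.83  F tang 1.73 rad -0.90 z -1.53 [-0.9722  1.034  -1.5349] 0.22492504417584558
```

Request:
step_arm(plan=[[[0,0.0001,0.001],[0,0,0]],[[0,0.0001,0.002],[0,0,0]],[[0,0.0001,0.002],[0,0,0]]])

```text
time_s: 24.95
eef_pos: [0.5859, 0.1029, 0.075]
eef_rot: [-0.13, 0.987, 0.097, -0.012]
wrist_force: [-0.6, 0.4, -2.3]
opening: 0.22
```

```bash
python3 - <<'E'
from arc import *
state(); snap('scene','scene17'); state(); snap('side','side17'); state();snap('wrist','wrist17'); state()
for c,b in (('scene',(300,120,480,300)),('side',(200,80,400,230))):
    K=cv2.imread(f'pics/{c}17_raw.png'); cv2.imwrite(f'pics/z17{c}.png',cv2.resize(K[b[1]:b[3],b[0]:b[2]],None,fx=3.3,fy=3.3,interpolation=2))
E
```

```text
t 24.95 th 88.80 r-err 0.94mm U 1.71  F tang 2.30 rad -0.04 z -2.25 [-0.6232  0.3771 -2.253 ] 0.21957540169013212
t 25.00 th 88.80 r-err 0.97mm U 1.68  F tang 0.49 rad 0.38 z -0.55 [ 0.0982 -0.2678 -0.5515] 0.22529575558897
t 25.05 th 88.79 r-err 0.96mm U 1.72  F tang 1.27 rad -0.32 z -1.19 [-0.1241  0.5439 -1.1884] 0.22695486566630715
t 25.10 th 88.78 r-err 1.01mm U 1.73  F tang 0.77 rad -0.33 z -0.69 [-1.699   0.1601 -0.6939] 0.2253844465403514
```

View pics/z17side.png

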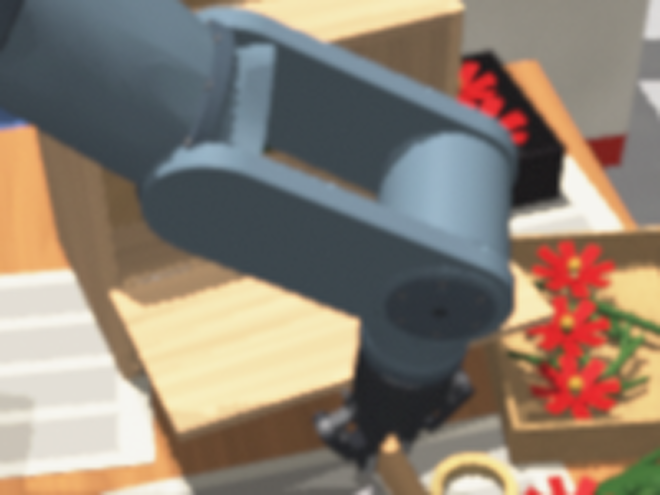

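View pics/wrist17_raw.png

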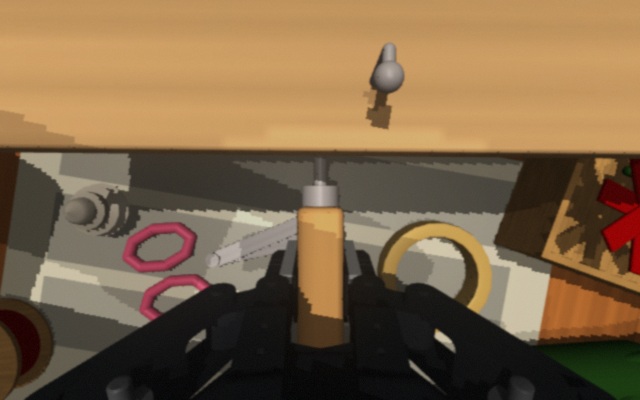

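Request:
step_arm(plan=[[[-0.003,0,0],[0,0,0]],[[-0.006,-0.0001,0],[0,0,0]],[[-0.01,-0.0001,0],[0,0,0]],[[-0.014,-0.0002,0],[0,0,0]],[[-0.018,-0.0002,0],[0,0,0]]])

```text
time_s: 25.6
eef_pos: [0.5677, 0.0995, 0.075]
eef_rot: [-0.13, 0.987, 0.097, -0.012]
wrist_force: [-0.3, -0.4, -1.4]
opening: 0.225
```

```bash
python3 - <<'E'
from arc import *
state();viewer.camera('wrist'); state()
E
```

```text
t 25.60 th 88.80 r-err 0.98mm U -16.79  F tang 1.26 rad 0.60 z -1.36 [-0.3088 -0.4091 -1.357 ] 0.22481092222180257
t 25.65 th 88.86 r-err 0.89mm U -17.39  F tang 0.90 rad 0.27 z -0.94 [ 0.976   0.0888 -0.9383] 0.2213618094695228
```

Request:
step_arm(plan=[[[-0.004,0,0],[0,0,0]],[[-0.009,-0.0001,0],[0,0,0]],[[-0.014,-0.0001,0],[0,0,0]],[[-0.019,-0.0002,0],[0,0,0]],[[-0.024,-0.0002,0],[0,0,0]]])

```text
time_s: 26.15
eef_pos: [0.5441, 0.095, 0.075]
eef_rot: [-0.13, 0.987, 0.097, -0.012]
wrist_force: [0.1, 0.5, -0.4]
opening: 0.223
```

```bash
python3 - <<'E'
from arc import *
state(); snap('wrist','wrist18'); snap('scene','scene18'); state()
E
```

```text
t 26.15 th 88.80 r-err 1.04mm U -40.83  F tang 0.47 rad -0.36 z -0.39 [ 0.1103  0.4737 -0.388 ] 0.22343698034354212
t 26.25 th 88.84 r-err 0.96mm U -41.11  F tang 1.20 rad 0.26 z -1.23 [ 0.4894  0.0691 -1.2254] 0.22100524921459314
```

View pics/wrist18_raw.png

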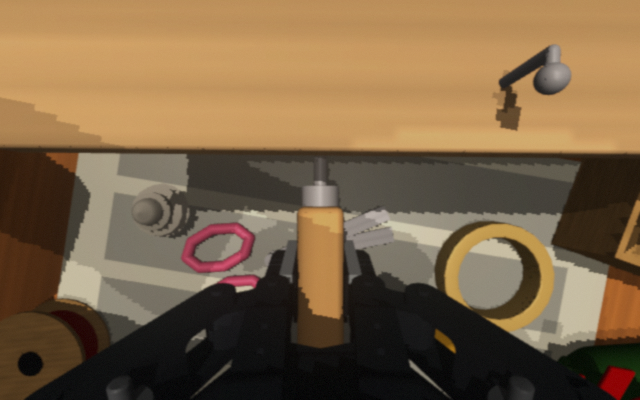

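View pics/scene18.png

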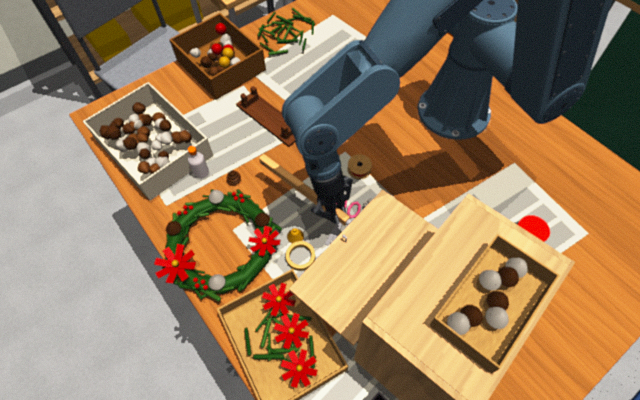

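Request:
step_arm(plan=[[[0,0.01,-0.003],[0,0,0]],[[0,0.029,-0.008],[0,0,0]],[[-0.001,0.053,-0.0142],[0,0,0]],[[-0.001,0.077,-0.0206],[0,0,0]],[[-0.001,0.0966,-0.026],[0,0,0]]])

```text
time_s: 26.75
eef_pos: [0.5638, -0.0054, 0.0751]
eef_rot: [-0.13, 0.987, 0.097, -0.011]
wrist_force: [0.8, 0.3, -1.2]
opening: 0.231
```

```bash
python3 - <<'E'
from arc import *
o=obs()
M=np.array([[0.9906519141941719, 0.13199144839180105, -0.03445348247793867], [0.13641124645727004, -0.956904670161929, 0.2563697019194422], [0.0008699099936397663, -0.25867297843749404, -0.9659645611940837]])
T=R.from_matrix(M); np.save('placeR.npy',M)
print(rel(np.array([.4487,-.2103,.15]),T))
E
```

```text
26.75 [-0.3477  0.4144  1.6994  0.244   1.1737 -0.6548] [ 0.5638 -0.0054  0.0751] [[0.9809474818928026, 0.18835853254438817, -0.04757206098009989], [0.1942528614398969, -0.9474492615189254, 0.2541765580647727], [0.0028042094397351287, -0.2585748635597962, -0.9659871512315528]] [ 0.813   0.2845 -1.2279] 0.23126764700856947
(array([-0.1525,  0.1531, -0.1189]), array([-0.0004,  0.7622,  3.2752]))
```

Request:
step_arm(plan=[[[-0.01,0.0,-0.04],[0,0,0]],[[-0.035,0.025,-0.07],[0,0.2,0.8]],[[-0.062,0.055,-0.09],[0,0.4,1.6]],[[-0.092,0.088,-0.105],[0,0.6,2.5]],[[-0.12,0.12,-0.115],[0,0.8,3.3]]])

```text
time_s: 27.25
eef_pos: [0.4733, -0.1724, 0.1561]
eef_rot: [-0.129, 0.989, 0.068, -0.008]
wrist_force: [0.1, -0.8, -1.2]
opening: 0.229
```

Request:
step_arm(plan=[[[-0.02,0.02,-0.003],[0,0,0]],[[-0.031,0.031,-0.004],[0,0,0]],[[-0.031,0.031,-0.004],[0,0,0]],[[-0.031,0.031,-0.004],[0,0,0]]])

```text
time_s: 27.65
eef_pos: [0.4474, -0.2042, 0.1504]
eef_rot: [-0.131, 0.989, 0.068, -0.009]
wrist_force: [0.2, 0.1, -1.4]
opening: 0.225
```

```bash
python3 - <<'E'
from arc import *
snap('wrist','wrist19'); snap('scene','scene19'); snap('side','side19')
o=obs()
T=R.from_matrix(np.load('placeR.npy'))
print(rel(np.array([.4487,-.2103,.0397]),T))
K=cv2.imread('pics/scene19_raw.png'); b=(210,40,340,170); cv2.imwrite('pics/z19s.png',cv2.resize(K[b[1]:b[3],b[0]:b[2]],None,fx=4.5,fy=4.5,interpolation=2))
E
```

```text
27.8 [-0.7739  0.2144  1.7833  0.164   1.3559 -0.9647] [ 0.4477 -0.2035  0.1505] [[0.9904179091976107, 0.13357094505018105, -0.03508800049924127], [0.13810032668014163, -0.9564008679335135, 0.2573435050411422], [0.0008154210393454993, -0.25972328053993105, -0.965682739119896]] [-0.0578  0.1693 -1.4252] 0.22653357228406085
(array([-0.0001,  0.0354,  0.1052]), array([-0.0624,  0.0283,  0.0936]))
```

View pics/wrist19.png

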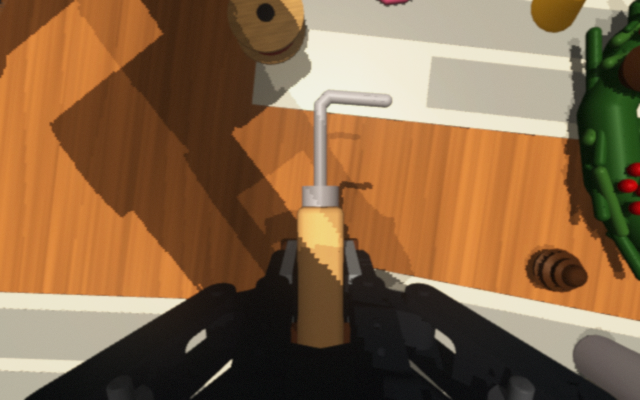

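View pics/z19s.png

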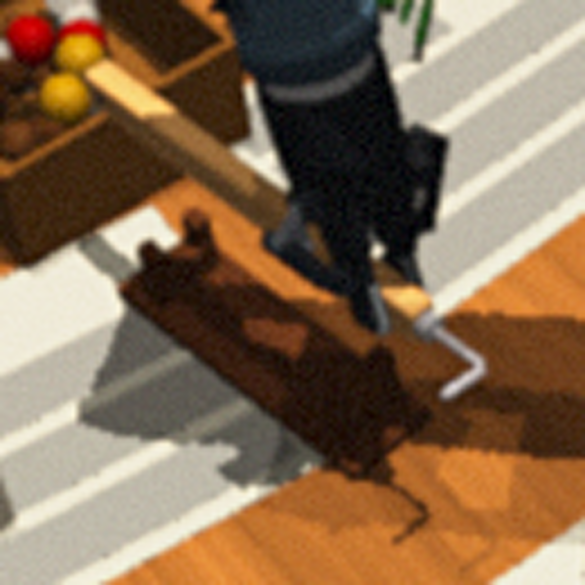

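View pics/side19.png

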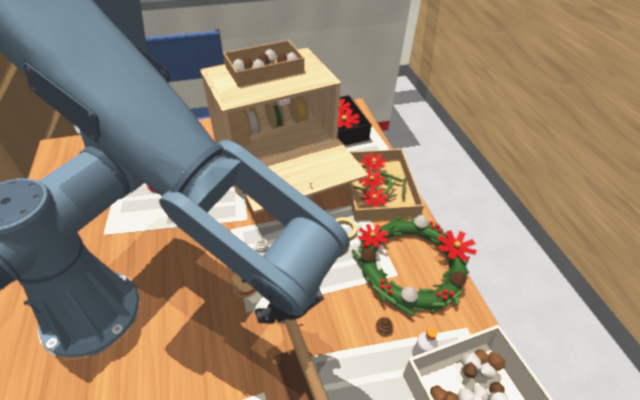

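Request:
step_arm(plan=[[[0,0.0115,0.014],[0,0,0]],[[0,0.018,0.039],[0,0,0.1]],[[0,0.023,0.058],[-0.1,0,0.1]],[[0,0.0265,0.0735],[-0.1,0,0.1]],[[0,0.0265,0.0735],[-0.1,0,0.1]]])

```text
time_s: 28.3
eef_pos: [0.4472, -0.2087, 0.0706]
eef_rot: [-0.131, 0.989, 0.068, -0.01]
wrist_force: [0.1, 0.5, -1.5]
opening: 0.225
```

```bash
python3 - <<'E'
from arc import *
snap('scene','scene20'); viewer.camera('wrist')
o=obs()
T=R.from_matrix(np.load('placeR.npy'))
print(rel(np.array([.4487,-.2103,.0397]),T))
K=cv2.imread('pics/scene20_raw.png'); b=(210,60,340,170); cv2.imwrite('pics/z20s.png',cv2.resize(K[b[1]:b[3],b[0]:b[2]],None,fx=5,fy=5,interpolation=2))
E
```

```text
28.4 [-0.7814  0.3408  1.8091  0.1688  1.2055 -0.9953] [ 0.4485 -0.2103  0.0729] [[0.9906995027559194, 0.13148236714949654, -0.0350268806481452], [0.1360679439753716, -0.9571239138694666, 0.255732923421114], [9.930503287758005e-05, -0.25812051570527905, -0.9661127209133268]] [1.0345 0.5593 0.0534] 0.2235585897997331
(array([0.0002, 0.0086, 0.032 ]), array([ 0.0328,  0.0375, -0.0306]))
```

View pics/z20s.png

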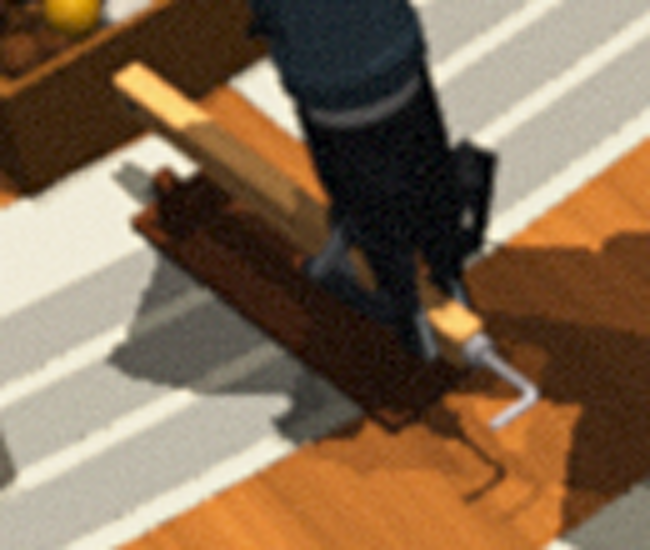

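Pose matches; lower to about 1 mm above seated, watching force.

Request:
step_arm(plan=[[[0,0.0021,0.008],[0,0,0]],[[0,0.0042,0.0157],[0,0,0]],[[0,0.0058,0.0215],[0,0,0]],[[0,0.0071,0.0265],[0,0,0]],[[0,0.008,0.03],[0,0,0]]])

```text
time_s: 28.9
eef_pos: [0.4479, -0.2109, 0.041]
eef_rot: [-0.13, 0.989, 0.067, -0.009]
wrist_force: [0.2, -0.3, -1.6]
opening: 0.226
```

```bash
python3 - <<'E'
from arc import *
viewer.camera('wrist');viewer.camera('wrist')
o=obs()
T=R.from_matrix(np.load('placeR.npy'))
print(rel(np.array([.4487,-.2103,.0397]),T))
E
```

```text
29.0 [-0.7831  0.3957  1.8166  0.1729  1.1447 -1.0067] [ 0.4478 -0.2108  0.041 ] [[0.9908986359110978, 0.12992255804030658, -0.03521394981806188], [0.13460945885396983, -0.9572274004337029, 0.2561171557041362], [-0.0004323616162573776, -0.25852627094977887, -0.9660041305772116]] [ 0.077  -0.7463 -0.4479] 0.2267432319931295
(array([0.001 , 0.    , 0.0014]), array([ 0.0087,  0.0451, -0.1199]))
```

Request:
step_arm(plan=[[[0.0005,0.0002,0.0007],[0,0,0]],[[0.0008,0.0004,0.0014],[0,0,0]],[[0.0008,0.0004,0.0014],[0,0,0]]])

```text
time_s: 29.3
eef_pos: [0.449, -0.211, 0.0403]
eef_rot: [-0.13, 0.989, 0.067, -0.009]
wrist_force: [0.8, -0.3, -1.4]
opening: 0.228
```

```bash
python3 - <<'E'
from arc import *
for i in range(2): viewer.camera('wrist'); o=obs()
E
```

```text
29.35 [-0.7817  0.3983  1.8146  0.1734  1.1426 -1.0061] [ 0.449  -0.211   0.0403] [[0.9908690095186244, 0.13038655768147603, -0.03432129880345034], [0.13482744109693154, -0.957451636850012, 0.2551625447053043], [0.00040878213518848183, -0.2574601108311889, -0.9662888409931877]] [ 0.9731 -0.6234 -1.8413] 0.2282403400792942
29.4 [-0.7817  0.3982  1.8146  0.1734  1.1426 -1.0061] [ 0.449  -0.211   0.0403] [[0.9908662906687674, 0.1304130827385545, -0.03429900679239578], [0.1348473304504888, -0.9574476862119695, 0.2551668584235087], [0.0004375919269741062, -0.25746136801076236, -0.9662884934093608]] [-0.509   0.2958 -0.1989] 0.22173555337611772
```

Request:
step_arm(plan=[[[0,0.0001,0.0005],[0,0,0]],[[0,0.0001,0.0005],[0,0,0]]])

```text
time_s: 29.6
eef_pos: [0.449, -0.211, 0.0397]
eef_rot: [-0.13, 0.989, 0.067, -0.009]
wrist_force: [0.3, -0.6, -1.4]
opening: 0.227
```

Request:
step_arm(plan=[[[0,0,0],[0,0,0]],[[0,0,0],[0,0,0]],[[0,0,0],[0,0,0]],[[0,0,0],[0,0,0]],[[0,0,0],[0,0,0]]], fingers=100)

```text
time_s: 30.1
eef_pos: [0.4489, -0.2109, 0.0397]
eef_rot: [-0.13, 0.989, 0.067, -0.009]
wrist_force: [0.6, 0.4, -0.5]
opening: 1.001
```

Request:
step_arm(plan=[[[0,0,0],[0,0,0]],[[0,-0.001,-0.005],[0,0,0]],[[0,-0.004,-0.015],[0,0,0]],[[0,-0.008,-0.03],[0,0,0]],[[0,-0.015,-0.058],[0,0,0]]])

```text
time_s: 30.6
eef_pos: [0.4481, -0.2105, 0.0999]
eef_rot: [-0.131, 0.989, 0.067, -0.01]
wrist_force: [-0.3, 0.8, -0.4]
opening: 0.999
```

Request:
step_arm(plan=[[[0,-0.012,-0.045],[0,0,0]],[[0,-0.024,-0.09],[0,0,0]],[[0.03,-0.03,-0.11],[0,0,0]],[[0.03,-0.03,-0.11],[0,0,0]]])

```text
time_s: 31.0
eef_pos: [0.4825, -0.2081, 0.2197]
eef_rot: [-0.126, 0.99, 0.068, -0.004]
wrist_force: [-0.4, -0.7, 0.6]
opening: 0.999
```

```bash
python3 - <<'E'
from arc import *
obs()
for c in ('scene','side','wrist'): snap(c,c+'21')
K=cv2.imread('pics/scene21_raw.png'); b=(210,60,340,170); cv2.imwrite('pics/z21s.png',cv2.resize(K[b[1]:b[3],b[0]:b[2]],None,fx=5,fy=5,interpolation=2))
E
```

```text
31.0 [-0.7361  0.1919  1.6557  0.1684  1.4852 -0.9039] [ 0.4825 -0.2081  0.2197] [[0.9907097046424699, 0.13351029131646378, -0.025870509075458348], [0.13573415534693686, -0.9590152575632483, 0.24872871734713345], [0.008397630587493122, -0.24992946579683153, -0.9682276291900714]] [-0.3578 -0.6934  0.5625] 0.9985067480528484
```

View pics/z21s.png

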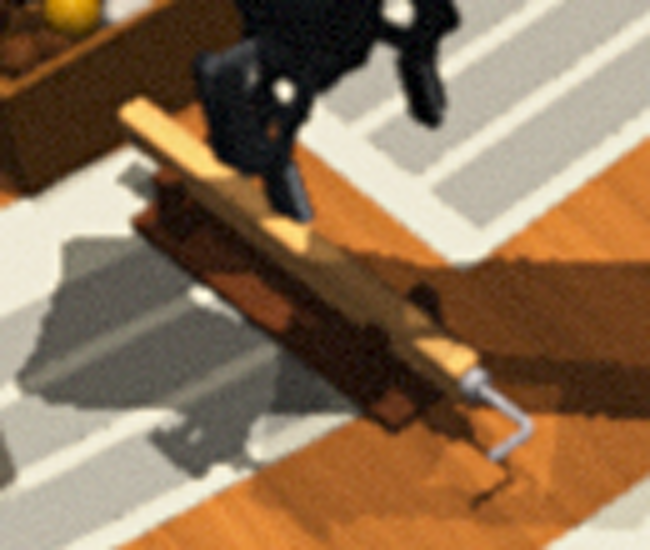

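View pics/wrist21.png

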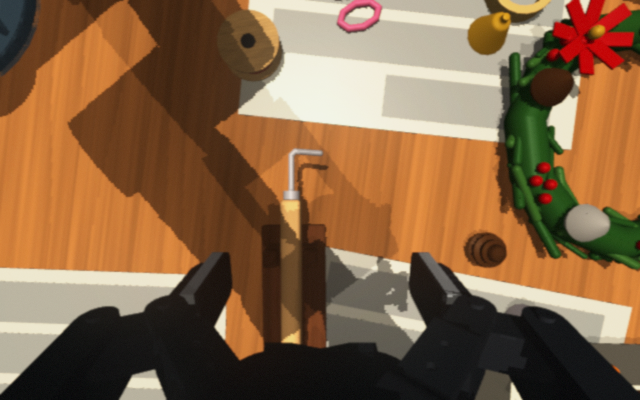

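View pics/side21.png

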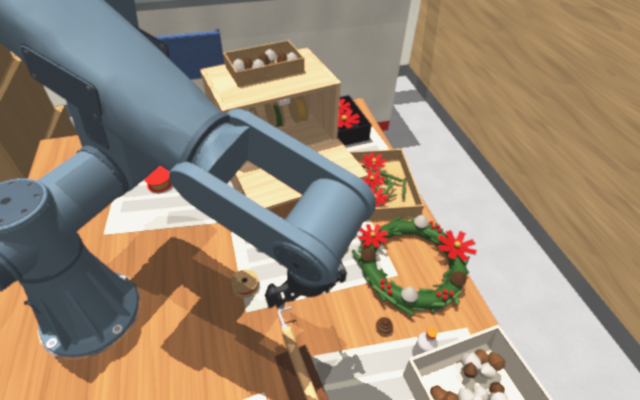

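View pics/scene21.png

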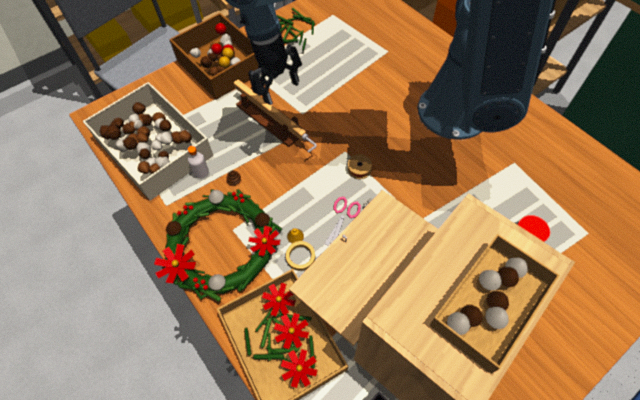

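```bash
python3 - <<'E'
from arc import *
a=cv2.imread('pics/scene1_raw.png').astype(int);b=cv2.imread('pics/scene21_raw.png').astype(int)
d=np.abs(a-b).max(2)
for n,(x0,y0,x1,y1) in dict(pole=(232,78,262,108),hook=(300,132,322,162),bell=(283,226,308,243),tape=(284,240,316,270),scissors=(325,193,362,245),spool=(346,152,374,178),glue=(184,144,210,182),cone=(224,168,244,186)).items(): print(n,d[y0:y1,x0:x1].mean().round(1))
print(ticket.hand_in())
E
```

```text
pole 46.4
hook 39.4
bell 5.2
tape 7.8
scissors 19.7
spool 73.0
glue 4.8
cone 5.4
the job is handed in; nothing more can be done
None
```

I carried out the whole job and handed it in at about 31 s of the 72 s allowed. No verdict comes back.

**What was done**
- **Hooking:** I gripped the pole near its hook end and put the hook through the eye. Both cameras showed the rod in the middle of the ring.
- **Opening:** I drew the flap out of its catch, with a peak reading of about 10.6 N. When the catch let go, the flap swung through the roughly 6 mm of play in the eye before the hook held it.
- **Lowering:** I let it down along its arc at about 8 degrees per second, then in 1.5-degree steps. The vertical force reading stayed near -3.5 N until the flap reached about 88–89 degrees, then fell back to about the -1 N read before hooking. I stopped there.
- **Unhooking and return:** I slid the hook out sideways without catching and laid the pole back in its rest, hook at the same end.

**Last checks**
- **Pole:** its hook and tail are within about 1 pixel of where they were in the first scene picture, so I take it to be in both notches. I did not look into the notches directly.
- **Flap:** it lies open and stayed put. I judged that its supports carry it from the force, as the screw feet could not be seen.
- **Bystanders:** bell, tape, glue and brown cone match the earlier picture. The picture comparison was large at the spool (73), scissors (20), pole (46) and hook (39). I put that down to shadows of the arm and flap. The spool and the visible part of the scissors look unmoved. The white cone was mostly hidden behind the flap at the end, so I could not confirm it in the last pictures. It was standing just before the pole was taken back.

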